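# Set the iris ring of the inspection light and brake it

## Robot

A 6-joint arm with a two-finger parallel gripper is mounted at the origin on a cart in front of the work surface, level with it; the furniture and walls round the work are solid. World frame = base frame: x ahead of the robot, y to its left, z up, the work surface at z = 0. Lengths are in m, angles in rad, forces in N, time in s.
With the tool pointing down it reaches from about 0.375 to 0.975 m from the base axis. Payload 3.8 kg.
Tool frame: the origin (TCP) lies on the centre line of the jaws, within the pads' length; the fingertips stand 8 mm ahead of it and the grasp point (between the pads) lies 11 mm behind it; z points along the fingers, y is the direction in which the jaws open and shut (so a half turn about z gives the same grasp; the last joint's range is limited). The gripper opens to 85 mm and grips with 20 to 120 N. Pads are 22 mm wide; open, the fingers measure 114 mm over their backs; the gripper's body (76 mm by 85 mm) begins 54 mm behind the grasp point. The pads swing forward as they close: fully open they stand 13 mm farther back than shut.
Start: joints at [-1.223, 0.264, 1.604, -0, 1.274, -0.037], TCP at [0.253, -0.626, 0.21] pointing down, gripper open.
Joint ranges: [-2.63, 2.63], [-0.94, 2.18], [0.31, 2.57], [-1.31, 4.45], [0, 2.66], [-2.55, 2.55]. Speed limits (rad/s): [2.57, 2.57, 3.14, 3.14, 3.14, 3.14].

## Interface

Orientations are given as a rotation vector (axis times angle).
In Python, from workcell import * gives the robot as it stands.
- The arm moves only by the tool play_rows, never from a script. Its arguments are lists of equal length, an entry for each row: "slide": the shift along the tool's x, y, z in cm, a list of three; "delta_rot": the turn, a rotation vector about the tool's x, y, z in rad, a list of three. In form: {"slide": [[x, y, z], ...], "delta_rot": [[wx, wy, wz], ...]}. A call has 1 to 12 rows; each row is the pose to reach, as a shift and turn from the pose measured when the call began, along the tool's axes at that moment; what a row does not reach only later rows make up. A row lasts 1/12 s, in which the tool goes at most 41.7 mm and 7.16 degrees, less where a joint would pass 70% of its speed; a pose out of reach is approached as far as the arm can. A call with a gripper value outside its range is refused whole. "hand" is the opening, from 0 (shut) to 1 (fully open), set as the call begins (left out, the last holds). The fingers move at their own pace and stop on an object; "force" is the grip in N (left out, the last holds). Time passes only in rows, so rows that repeat a pose let the fingers close. It gives the time, the measured TCP pose, the force and the opening at its end, in the units of the state.
- read_state(): the state, without advancing time (a new reading comes with each control period).
- read_camera(name): name is "scene" or "top" or "wrist"; returns a dict with "image" (420x560x3 uint8, red, green, blue), "depth" (420x560 float32, m along the optical axis (not along the pixel's ray), 0 where there is no reading), "fovy" (degrees; the focal length in pixels is half the picture's height over the tangent of half this angle, whatever the lens; pixels are square), "cx", "cy" (the principal point, pixels), "world_from_camera" (4x4, takes a point from camera to world coordinates); the wrist camera has in their place "hand_eye" (4x4, takes a point from camera to tool coordinates, whose origin is the TCP and whose axes are the flange's). Camera axes: x right, y up, looking along -z (the intrinsics and any distortion apply to the point x, -y, -z); pixel columns grow to the right and rows downward; lengths in m; the calibration is good to about 2 mm. The wrist camera is an equidistant fisheye: a pixel r from the principal point sees the ray r / f radians off the axis. A picture is of the moment at which its call begins: read the wrist's pose just before it.
- finish_job(): hands the job in, once; it reports no verdict.
Trained networks look in a picture, given as the dict that the camera call returned (one of the last four; its "shot" number tells which), for a name from the list of things; names that differ only in an ending like _2 or _b are one class to them, and where a whole thing is asked for, a point or a joint stands for the part that bears it (a point fixed in the world has none). Each returns a list of dicts, best first, with "conf" (0 to 1); they miss things now and then, are a little off and sometimes report something else, mostly with a low value. They report only what shows in the picture. A call takes as long as a camera call.
- spot_in(target, picture): "bbox" ([centre column, centre row, width, height] in pixels, round what is visible of it).
- landmark_of(target, picture): "at" ([column, row] in pixels: a listed point, or the origin of a listed thing).
The state is a dict: "time": time; "q": joint angles; "joint_vel": joint speeds; "joint_torque": joint torques, N m; "tool_pos": TCP position; "tcp_rot": TCP orientation; "wrist_force": force on the tool from outside, world axes, zero at the start; "torque": the same for the moment, N m; "width": opening from 0.0 (shut) to 1.0 (fully open).
Only numpy, scipy, OpenCV 4.12 (cv2) and the standard library are available. Lean on these libraries where they do the work, as an engineer would, in place of code of your own. Each camera call takes 0.05 s, during which the arm holds its last target.

## Task

Push the lever of the inspection light's iris ring round until the ring's pointer lines up with the point of the little rider clipped on the scale; then push the brake knob on the light's side in towards the ring until it is fully home. Only push, with fingertips and without heavy force: pinch or lift nothing, leave the rider where it is, and do not disturb the two housings and the bushing standing by the light.

Things in the scene. Friction and masses are not known exactly. Their poses are not given: they have to be found in the camera images.
- lamp: inspection light fixed to the bench: grey drum 180 mm across, 30 mm high; origin at the centre of its underside. Its x points to the middle of the scale (away from the robot at yaw 0), y to the brake, z up. Foot lugs reach 104 mm from the axis, the brake's bracket (44 mm wide, 32 mm high) 155 mm out along +y. Scale marks every 5 degrees on the rim, -55 to +55 degrees about x. Yaw within 0.3
- ring (a joint): angle of the dark iris ring (120 mm across, 31 to 47 mm above the bench) about the light's upright axis, rad, growing counter-clockwise from above, limits +-1.1. At 0 its pointer lies along the light's +x, its lever along -x (always opposite). Starts at 0.55 to 0.95, stays where left; dry friction, about 1.3 N at the lever's knob
- lever_knob (a point): middle height of the upright black knob at the lever's end: 100 mm from the light's axis, knob about 20 mm thick, from 34 to 89 mm above the bench, this point 65 mm above the bench; turns with the ring
- ring_pointer (a point): tip of the aluminium pointer, a strip on the ring's top 9 mm wide stepping down to 3 mm at the tip, 74 mm from the light's axis, 46 mm above the bench; it overhangs the scale
- rider (a joint): angle of the rider about the light's axis, rad, counted as the ring's: the ring is set when joint ring has the same value. Between -0.6 and 0.1; it must not be moved
- rider_point (a point): tip of the rider, an aluminium clip (12 mm wide, 17 mm long, to 49 mm above the bench) sitting on the drum's rim at the scale; the tip points inwards, is 74 mm from the light's axis and 46 mm above the bench, so ring pointer tip and rider tip meet when lined up
- brake (a joint): travel of the brake slide, m: 0 out, 0.014 fully home (stop) with its rubber shoe against the ring; moves towards the light's axis along the light's -y; starts at 0 to 0.002, stays where it is left, friction about 2.5 N. It does not turn the ring
- brake_knob (a point): middle of the upright black knob of the brake, about 20 mm thick, from 41 to 84 mm above the bench, this point 65 mm above it; 138 mm from the light's axis along the light's +y when out, 124 mm when home. It is pushed from its outer side
- housing_a: loose pale turned housing, 45 mm across, 31 mm high, standing about 70 mm towards -x and 160 mm towards -y of the light's axis (light's axes); origin at the centre of its underside. Beyond it, on the robot's right, the bench's tall upright post (28 mm square, 1.1 m high) stands at world x 0.65, y -0.23: keep the arm clear of it
- housing_b: loose pale turned housing, 45 mm across, 34 mm high, standing about 70 mm towards -x and 160 mm towards +y of the light's axis (light's axes); origin at the centre of its underside
- bush: loose flanged bushing, 19 mm across, 21 mm high, standing about 70 mm towards +x and 150 mm towards +y of the light's axis (light's axes); origin at the centre of its underside

How it is judged:
By the outcome, as a careful person would: the job done as asked, in the order asked, and still so for the second after the job is handed in, with the robot touching nothing.
It also fails if it takes over 58 s, if anything falls off the work surface, if the arm or the gripper's body presses on something with over 40 N, if the wrist force passes 120 N, or if a joint passes its speed limit or range.

## Working session

There is one attempt and no reset: what is moved stays moved. The work goes in short steps, Python scripts to look and compute and a tool call to move; the robot and the scene stay as the last step left them, time stands still between calls to the robot, and variables do not carry over. Pictures are saved under pics/ and viewed, and the job is handed in when it is done.

Besides the shell and the picture viewer there is one more tool, called after "Request:" as name(argument=value, ...) on one line, values as JSON. play_rows: Moves the arm, as the interface text tells. Its arguments: {"type":"object","properties":{"slide":{"type":"array"},"delta_rot":{"type":"array"},"hand":{"type":"number"},"force":{"type":"number"}},"required":["slide","delta_rot"]}

```bash
ls; mkdir -p pics; cat > h.py <<'E'
from workcell import *
import numpy as np, cv2
from scipy.spatial.transform import Rotation as R
def K(p):
    f=p["image"].shape[0]/2/np.tan(np.radians(p["fovy"])/2); return f
def ray(p,uv,T=None):
    f=K(p); T=np.array(p["world_from_camera"]) if T is None else T
    d=np.array([(uv[0]-p["cx"])/f,-(uv[1]-p["cy"])/f,-1.0])
    return T[:3,3],T[:3,:3]@d
def atz(p,uv,z):
    o,d=ray(p,uv); return o+d*(z-o[2])/d[2]
def save(p,name,crop=None,s=1):
    im=p["image"]
    if crop: im=im[crop[1]:crop[3],crop[0]:crop[2]]
    im=cv2.resize(im,None,fx=s,fy=s,interpolation=cv2.INTER_CUBIC)
    cv2.imwrite("pics/"+name,im[:,:,::-1])
E
python3 - <<'E'
from h import *
s=read_state(); print(s["time"],s["tool_pos"],s["tcp_rot"],s["q"])
zs=dict(lamp=0,lever_knob=.065,ring_pointer=.046,rider_point=.046,brake_knob=.065,housing_a=0,bush=0)
for c in ("top","scene"):
    p=read_camera(c); save(p,c+"0.png"); print(c,K(p),p["cx"],p["cy"],np.round(p["world_from_camera"],3).tolist(),[k for k in p])
    for n,z in zs.items():
        for r in landmark_of(n,p)[:3]: print(n,np.round(r["at"],1),round(r["conf"],2),np.round(atz(p,r["at"],z),4))
E
```

```text
pics
0.0 [ 0.25313684 -0.62490449  0.2091681 ] [-3.08147439e+00 -6.00309131e-01  4.92818506e-04] [-1.22287290e+00  2.64743531e-01  1.60537484e+00  3.02107426e-05
  1.27368543e+00 -3.68903575e-02]
top 397.43722144612934 280.07736336003614 211.92963166621644 [[-0.013, 0.997, -0.072, 0.513], [-1.0, -0.012, 0.001, 0.034], [0.0, 0.072, 0.997, 0.939], [0.0, 0.0, 0.0, 1.0]] ['image', 'depth', 'fovy', 'cx', 'cy', 'world_from_camera', 'shot']
lamp [262.6 200.4] 0.96 [0.6087 0.0737 0.    ]
lamp [252.4 170.7] 0.67 [0.6802 0.0974 0.    ]
lever_knob [295.5 227. ] 0.8 [ 0.5424 -0.0009  0.065 ]
lever_knob [265.2 201.7] 0.5 [0.5991 0.0652 0.065 ]
ring_pointer [239.9 179.5] 0.87 [0.6522 0.1227 0.046 ]
ring_pointer [333.6 209.1] 0.2 [ 0.5823 -0.0881  0.046 ]
rider_point [253.3 168.5] 0.46 [0.677  0.0922 0.046 ]
brake_knob [203.9 217.5] 0.81 [0.5658 0.2006 0.065 ]
housing_a [332.6 210.1] 0.62 [ 0.5835 -0.092   0.    ]
housing_a [203.3 246.6] 0.62 [0.5012 0.2143 0.    ]
bush [194.1 192.8] 0.62 [0.6289 0.2364 0.    ]
scene 503.163999691867 289.514779225559 206.6323672848959 [[-0.754, 0.375, -0.539, 0.149], [-0.656, -0.449, 0.606, 0.557], [-0.015, 0.811, 0.584, 0.561], [0.0, 0.0, 0.0, 1.0]] ['image', 'depth', 'fovy', 'cx', 'cy', 'world_from_camera', 'shot']
lamp [276.8 242.5] 0.82 [0.6129 0.0692 0.    ]
lamp [239.1 264.2] 0.43 [0.6231 0.1505 0.    ]
lever_knob [337.6 204.2] 0.7 [ 0.548  -0.0154  0.065 ]
lever_knob [279.1 325.8] 0.44 [0.4462 0.2458 0.065 ]
ring_pointer [236.5 227.7] 0.79 [0.6517 0.1239 0.046 ]
rider_point [243.3 211.3] 0.55 [0.6758 0.0842 0.046 ]
brake_knob [239.7 264.3] 0.78 [0.5673 0.1972 0.065 ]
housing_a [348.6 203.2] 0.88 [ 0.5862 -0.1065  0.    ]
housing_a [280.1 320.1] 0.66 [0.4913 0.1962 0.    ]
```

```bash
python3 - <<'E'
from h import *
p=read_camera("top"); save(p,"top1.png",(170,130,370,280),4)
p=read_camera("scene"); save(p,"scene1.png",(180,140,400,300),3.6)
E
```

```text
(no output)
```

View pics/top1.png

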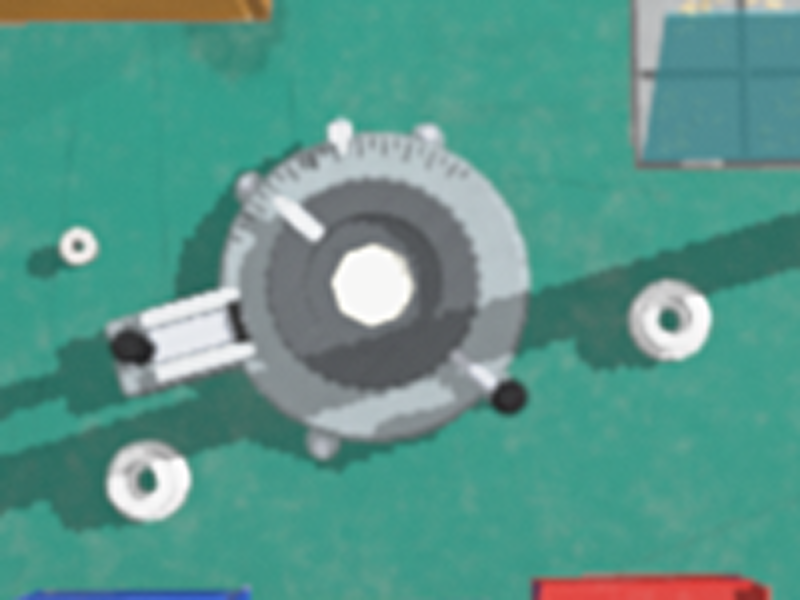

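View pics/scene1.png

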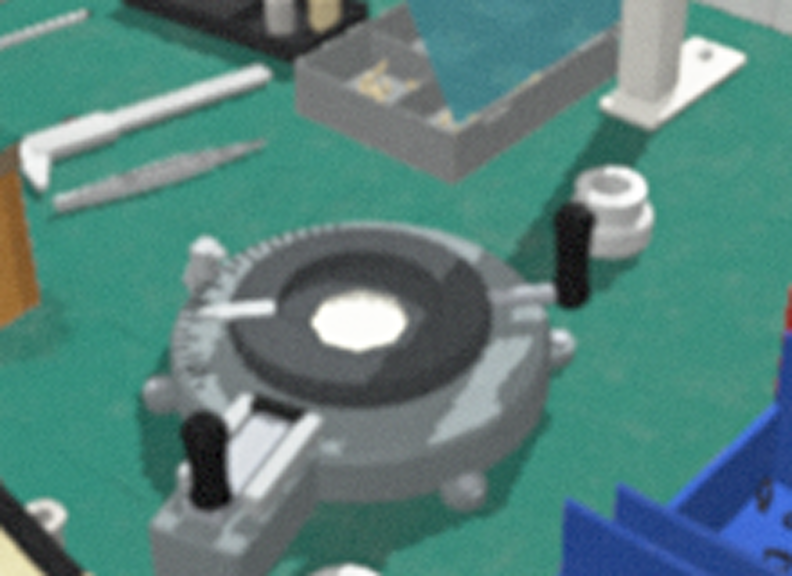

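View pics/top0.png

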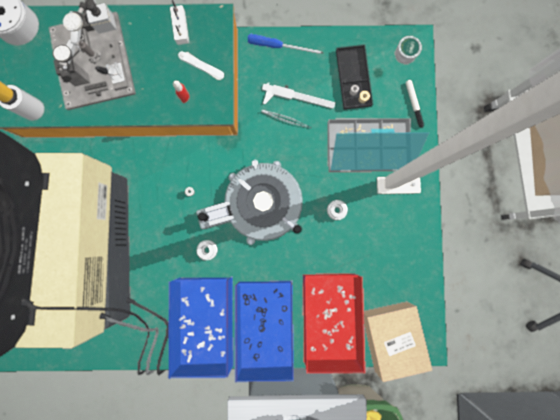

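The lamp is near (0.611, 0.07), with yaw about 0.3. The lever knob is at crop (510,397), the brake knob at (132,347), the pointer tip at (272,197) and the rider tip at (342,150). The lever has to go clockwise. I'll start by approaching on the near side of the post.

```bash
cat >> h.py <<'E'
def tf(s=None):
    s=s or read_state(); T=np.eye(4); T[:3,:3]=R.from_rotvec(s["tcp_rot"]).as_matrix(); T[:3,3]=s["tool_pos"]; return T
def goal(x,y,z,yawdeg,n=12,s=None):
    "tool down, tool x at yaw"
    T=tf(s); c,sn=np.cos(np.radians(yawdeg)),np.sin(np.radians(yawdeg))
    G=np.eye(4); G[:3,:3]=np.array([[c,sn,0],[sn,-c,0],[0,0,-1]]); G[:3,3]=[x,y,z]
    D=np.linalg.inv(T)@G; sl=D[:3,3]*100; w=R.from_matrix(D[:3,:3]).as_rotvec()
    print("slide",np.round(sl,2),"rot",np.round(w,3),"rows>=",np.ceil(np.linalg.norm(sl)/4.17),np.ceil(np.degrees(np.linalg.norm(w))/7.16)); return sl,w
def yaw(s=None):
    T=tf(s); return np.degrees(np.arctan2(T[1,0],T[0,0]))
E
python3 - <<'E'
from h import *
print(yaw()); goal(.40,-.25,.23,85)
p=read_camera("wrist"); print(K(p),p["cx"],p["cy"],np.round(p["hand_eye"],4).tolist()); save(p,"w0.png")
t=read_camera("top")
for uv in [(264,201.5)]: print(atz(t,uv,.03))
E
```

```text
22.049565269971634
slide [ 27.69 -29.31  -1.95] rot [ 0.     0.    -1.099] rows>= 10.0 9.0
325.19226210127806 280.04518023851347 204.76913249196573 [[0.0004, 0.9638, 0.2666, 0.0682], [1.0, -0.0002, -0.0007, 0.0004], [-0.0006, 0.2666, -0.9638, -0.163], [0.0, 0.0, 0.0, 1.0]]
[0.60303017 0.06922806 0.03      ]
```

View pics/w0.png

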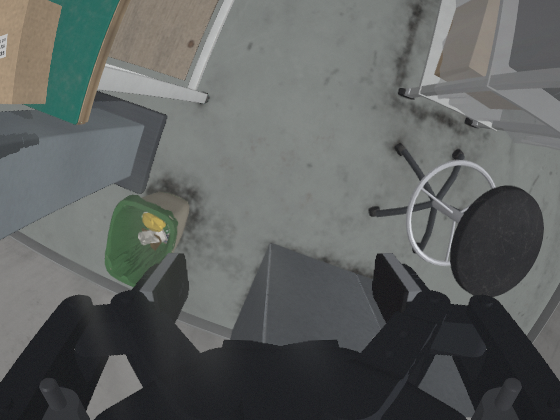

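Request:
play_rows(slide=[[1.2,-1.2,-0.2],[3.5,-3.7,-0.4],[6,-6.4,-0.6],[8.7,-9.2,-0.8],[11.4,-12.1,-1],[14.1,-15,-1.2],[16.8,-17.8,-1.4],[19.5,-20.6,-1.6],[22,-23.3,-1.8],[24.5,-26,-2],[26.5,-28,-2],[27.7,-29.3,-2]], delta_rot=[[0,0,-0.05],[0,0,-0.13],[0,0,-0.23],[0,0,-0.33],[0,0,-0.44],[0,0,-0.55],[0,0,-0.66],[0,0,-0.77],[0,0,-0.88],[0,0,-0.98],[0,0,-1.05],[0,0,-1.1]], hand=0, force=60)

```text
time: 2.0
tool_pos: [0.401, -0.2475, 0.231]
tcp_rot: [2.309, 2.13, 0.002]
wrist_force: [0.9, -0.6, -0.8]
width: 0.003
```

```bash
python3 - <<'E'
from h import *
s=read_state(); print(s["time"],s["tool_pos"],yaw(s),s["width"],s["q"],s["wrist_force"])
goal(.55,-.02,.20,110)
E
```

```text
2.0 [ 0.40100562 -0.24745954  0.23101678] 85.37713862710324 0.0033788451223820907 [-6.06510094e-01 -1.43571727e-01  1.99657138e+00  9.93117485e-04
  1.28756525e+00 -5.26102777e-01] [ 0.90757436 -0.61312367 -0.82964496]
slide [23.87 13.01  3.13] rot [ 0.001 -0.    -0.43 ] rows>= 7.0 4.0
```

Request:
play_rows(slide=[[1.5,0.8,0.2],[4.5,2.5,0.6],[8,4.4,1],[11.5,6.3,1.5],[15,8.2,2],[18.3,10,2.4],[21,11.5,2.8],[23,12.5,3],[23.9,13,3.1],[23.9,13,3.1]], delta_rot=[[0,0,-0.03],[0,0,-0.08],[0,0,-0.14],[0,0,-0.2],[0,0,-0.27],[0,0,-0.33],[0,0,-0.38],[0,0,-0.42],[0,0,-0.43],[0,0,-0.43]])

```text
time: 2.83
tool_pos: [0.5506, -0.018, 0.2]
tcp_rot: [1.798, 2.575, 0.002]
wrist_force: [-0.2, 0.2, -0.7]
width: 0.002
```

```bash
cat >> h.py <<'E'
def wray(p,uv,T):
    f=K(p); H=np.array(p["hand_eye"]); du=np.array([uv[0]-p["cx"],uv[1]-p["cy"]]); r=np.hypot(*du); th=r/f
    d=np.array([np.sin(th)*du[0]/r,-np.sin(th)*du[1]/r,-np.cos(th)]); W=T@H
    return W[:3,3],W[:3,:3]@d
def watz(p,uv,z,T):
    o,d=wray(p,uv,T); return o+d*(z-o[2])/d[2]
def wproj(p,X,T):
    W=T@np.array(p["hand_eye"]); c=W[:3,:3].T@(np.asarray(X)-W[:3,3]); th=np.arctan2(np.hypot(c[0],c[1]),-c[2]); a=np.array([c[0],-c[1]]); a/=np.linalg.norm(a)
    return np.array([p["cx"],p["cy"]])+a*th*K(p)
zs=dict(lamp=0,lever_knob=.065,ring_pointer=.046,rider_point=.046,brake_knob=.065,housing_a=0,bush=0)
def wlook(name,names=zs):
    T=tf(); p=read_camera("wrist"); save(p,name,s=1.4)
    for n in names:
        for r in landmark_of(n,p)[:2]: print(n,np.round(r["at"],1),round(r["conf"],2),np.round(watz(p,r["at"],zs[n],T),4))
    return p,T
E
python3 - <<'E'
from h import *
s=read_state(); print(s["time"],s["tool_pos"],yaw(s),s["wrist_force"])
wlook("w1.png")
E
```

```text
2.8333 [ 0.55057957 -0.01803476  0.19997372] 110.14996143679082 [-0.19614538  0.15380048 -0.65723604]
lamp [352.8 120.7] 0.88 [0.606  0.0709 0.    ]
lever_knob [271.6 171.7] 0.61 [ 0.5385 -0.005   0.065 ]
ring_pointer [423.1  92.5] 0.95 [0.6549 0.1251 0.046 ]
rider_point [426.  137.7] 0.56 [0.676  0.0829 0.046 ]
housing_a [279.  251.3] 0.55 [ 0.5821 -0.1046  0.    ]
housing_a [423.9  92.5] 0.28 [0.6743 0.1372 0.    ]
bush [416.1   3.1] 0.45 [0.6289 0.2392 0.    ]
```

View pics/w1.png

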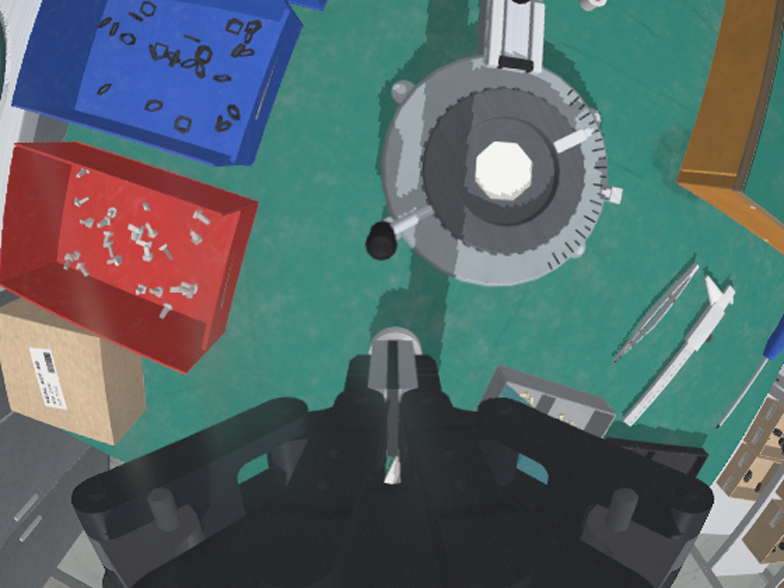

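```bash
python3 - <<'E'
from h import *
T=tf(); p=read_camera("wrist"); save(p,"w2.png",(260,30,450,215),4)
for n,uv,z in [("disc",(359.3,121.4),.03)]: print(watz(p,uv,z,T))
E
```

```text
[0.60587183 0.06778462 0.03      ]
```

View pics/w2.png

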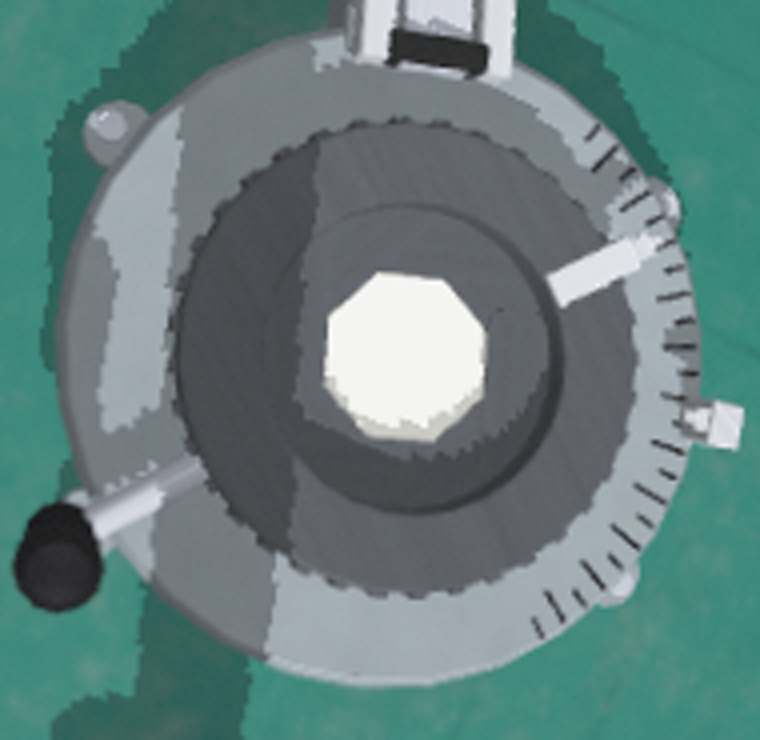

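```bash
python3 - <<'E'
from h import *
T=tf(); p=read_camera("wrist")
c=lambda u,v,z: watz(p,(260+u/4,30+v/4),z,T)
def fit(P):
    P=np.array(P)[:,:2]; A=np.c_[2*P,np.ones(len(P))]; s=np.linalg.lstsq(A,(P**2).sum(1),rcond=None)[0]; return s[:2],np.sqrt(s[2]+s[:2]@s[:2])
ring=[(180,340),(637,350),(400,120),(412,597),(240,190),(560,190),(585,500),(245,520)]
print("ring",fit([c(u,v,.046) for u,v in ring]))
dr=[(62,330),(700,360),(390,687),(250,55),(150,580),(600,600),(560,85)]
print("drum",fit([c(u,v,.03) for u,v in dr]))
C=fit([c(u,v,.046) for u,v in ring])[0]
for n,u,v,z in [("ptr",662,240,.046),("ptrbase",556,292,.046),("rider",688,420,.046),("ridertail",743,425,.049),("knobtop",58,582,.089)]:
    X=c(u,v,z); d=X[:2]-C; print(n,X,np.hypot(*d)*1e3,np.degrees(np.arctan2(d[1],d[0])))
E
```

```text
ring (array([0.60594524, 0.07038509]), np.float64(0.05940732104050643))
drum (array([0.60590108, 0.07016796]), np.float64(0.08773561243047061))
ptr [0.65652327 0.12593825 0.046     ] 75.12849372905539 47.68389395112366
ptrbase [0.63402784 0.10062096 0.046     ] 41.26549068158023 47.11454408517572
rider [0.68135811 0.08535623 0.046     ] 76.88456162619342 11.228498344005422
ridertail [0.69587308 0.09053476 0.049     ] 92.15762204286901 12.62937644574839
knobtop [ 0.54033594 -0.00590354  0.089     ] 100.62074608202532 -130.69599726625808
```

```bash
python3 - <<'E'
from h import *
goal(.566,-.028,.2,138.5); goal(.566,-.028,.063,138.5)
E
```

```text
slide [-1.27  1.27  0.06] rot [ 0.002  0.001 -0.498] rows>= 1.0 4.0
slide [-1.26  1.25 13.76] rot [ 0.002  0.001 -0.498] rows>= 4.0 4.0
```

Request:
play_rows(slide=[[-0.4,0.4,0.5],[-0.9,0.9,1.5],[-1.3,1.3,3.5],[-1.3,1.3,6],[-1.3,1.3,8.5],[-1.3,1.3,11],[-1.3,1.3,12.8],[-1.3,1.3,13.7],[-1.3,1.3,13.7]], delta_rot=[[0,0,-0.1],[0,0,-0.2],[0,0,-0.3],[0,0,-0.4],[0,0,-0.48],[0,0,-0.5],[0,0,-0.5],[0,0,-0.5],[0,0,-0.5]])

```text
time: 4.08
tool_pos: [0.5643, -0.0282, 0.0609]
tcp_rot: [-1.11, -2.935, 0.001]
wrist_force: [0.3, -0.2, 0.0]
width: -0.001
```

```bash
cat >> h.py <<'E'
C=np.array([.606,.0703])
def push(phi,d,r=.100,z=.063):
    a=np.radians(phi); P=C+r*np.array([np.cos(a),np.sin(a)])+d*np.array([-np.sin(a),np.cos(a)])
    print(phi,end=" "); return goal(P[0],P[1],z,phi-90)
E
python3 - <<'E'
from h import *
s=read_state(); print(s["time"],s["tool_pos"],yaw(s),s["wrist_force"],s["q"])
wlook("w3.png",["ring_pointer","rider_point","lever_knob"])
for phi in (228.5,222,216,210,205,200): push(phi,.021)
E
```

```text
4.0833 [ 0.56431667 -0.02820806  0.06092342] 138.5603513725819 [ 2.75583725e-01 -2.03094147e-01  2.53958306e-04] [-9.42051944e-02  1.99599318e-01  1.97841181e+00  3.29596994e-04
  9.66939020e-01 -9.41933344e-01]
ring_pointer [530.4 181.9] 0.73 [0.6547 0.1258 0.046 ]
rider_point [506.2 241.9] 0.89 [0.6783 0.0862 0.046 ]
lever_knob [280.8 181.9] 0.68 [ 0.5391 -0.0047  0.065 ]
lever_knob [417.7 163.9] 0.31 [0.5787 0.0559 0.065 ]
228.5 slide [ 1.61 -0.1   0.23] rot [0.003 0.004 0.001] rows>= 1.0 1.0
222 slide [ 2.75 -0.27  0.23] rot [0.003 0.004 0.115] rows>= 1.0 1.0
216 slide [ 3.82 -0.31  0.22] rot [0.003 0.003 0.22 ] rows>= 1.0 2.0
210 slide [ 4.89 -0.24  0.22] rot [0.004 0.003 0.324] rows>= 2.0 3.0
205 slide [ 5.77 -0.1   0.21] rot [0.004 0.003 0.412] rows>= 2.0 4.0
200 slide [6.63 0.12 0.21] rot [0.004 0.003 0.499] rows>= 2.0 4.0
```

View pics/w3.png

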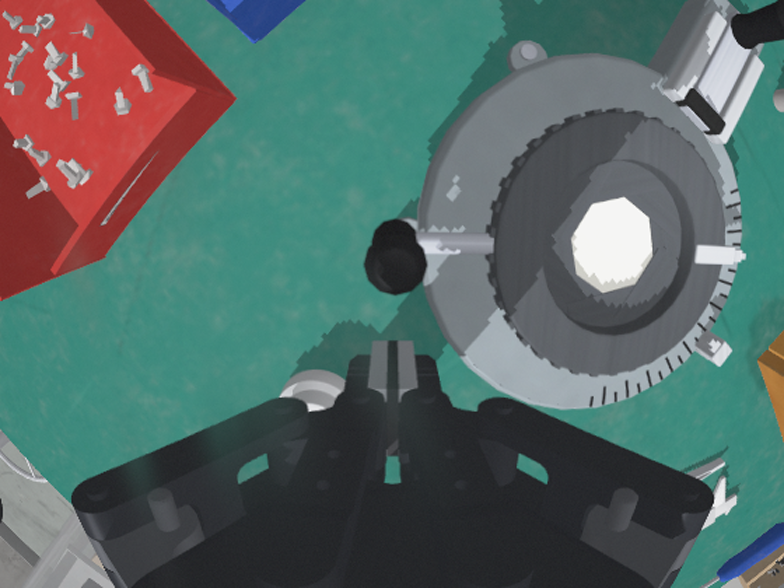

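The closed fingers stand behind the knob, which is centred ahead of them. The camera sees the pointer (display 742,256), the rider tip (706,345) and the scale. Pushing gently now.

Request:
play_rows(slide=[[0.5,0,0.1],[1,0,0.2],[1.3,-0.1,0.2],[1.6,-0.1,0.2],[1.9,-0.2,0.2],[2.3,-0.2,0.2],[2.75,-0.3,0.2],[3.2,-0.3,0.2],[3.6,-0.3,0.2],[4,-0.3,0.2],[4.4,-0.3,0.2],[4.4,-0.3,0.2]], delta_rot=[[0,0,0],[0,0,0],[0,0,0],[0,0,0],[0,0,0.03],[0,0,0.07],[0,0,0.115],[0,0,0.16],[0,0,0.2],[0,0,0.24],[0,0,0.28],[0,0,0.28]])

```text
time: 5.28
tool_pos: [0.5328, -0.0013, 0.0635]
tcp_rot: [1.508, 2.75, 0.003]
wrist_force: [0.8, -0.6, -0.2]
width: -0.003
```

```bash
python3 - <<'E'
from h import *
s=read_state(); print(s["time"],s["tool_pos"],yaw(s),s["wrist_force"])
p,T=wlook("w4.png",["ring_pointer","rider_point","lever_knob"])
for n in ("ring_pointer","rider_point","lever_knob"):
    r=landmark_of(n,p)
    if r:
        X=watz(p,r[0]["at"],zs[n],T)[:2]-C; print(n,np.hypot(*X),np.degrees(np.arctan2(X[1],X[0]))%360)
for phi in (210,205,202,200,198,196,194,192): push(phi,.021)
E
```

```text
5.2833 [ 0.53283949 -0.00128087  0.06352357] 122.50942272962237 [ 0.76288823 -0.57432587 -0.24670798]
ring_pointer [523.4 193. ] 0.92 [0.6653 0.1132 0.046 ]
rider_point [512.1 229.4] 0.77 [0.6756 0.0877 0.046 ]
ring_pointer 0.07319356938292011 35.920065546433406
rider_point 0.07177801917199639 14.021649918884833
210 slide [ 0.49 -0.08  0.01] rot [0.004 0.003 0.045] rows>= 1.0 1.0
205 slide [ 1.37 -0.19  0.  ] rot [0.004 0.002 0.132] rows>= 1.0 2.0
202 slide [ 1.91 -0.21  0.  ] rot [0.004 0.002 0.184] rows>= 1.0 2.0
200 slide [ 2.27 -0.21  0.  ] rot [0.004 0.002 0.219] rows>= 1.0 2.0
198 slide [ 2.62 -0.2   0.  ] rot [0.004 0.002 0.254] rows>= 1.0 3.0
196 slide [ 2.98 -0.18  0.  ] rot [0.004 0.002 0.289] rows>= 1.0 3.0
194 slide [ 3.33 -0.15 -0.  ] rot [0.004 0.002 0.324] rows>= 1.0 3.0
192 slide [ 3.69 -0.1  -0.  ] rot [0.004 0.002 0.359] rows>= 1.0 3.0
```

View pics/w4.png

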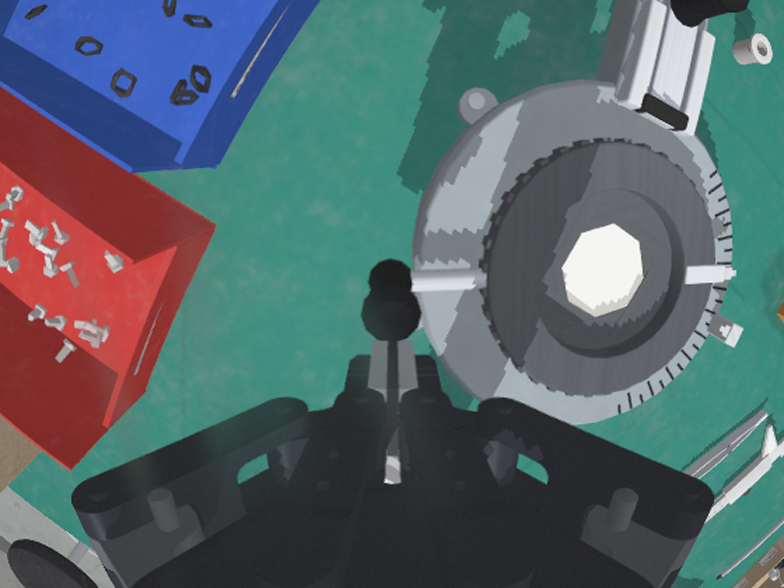

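The pointer is now about 36° and the rider about 13°. I'll continue to roughly 6° short of it.

Request:
play_rows(slide=[[0.3,0,0],[0.6,-0.1,0],[0.95,-0.15,0],[1.3,-0.2,0],[1.65,-0.2,0],[2,-0.2,0],[2.3,-0.2,0],[2.5,-0.2,0],[2.5,-0.2,0]], delta_rot=[[0,0,0.03],[0,0,0.06],[0,0,0.09],[0,0,0.13],[0,0,0.16],[0,0,0.19],[0,0,0.22],[0,0,0.24],[0,0,0.24]])

```text
time: 6.38
tool_pos: [0.5182, 0.0185, 0.0632]
tcp_rot: [1.827, 2.551, 0.004]
wrist_force: [-0.4, -0.8, 0.2]
width: -0.001
```

```bash
cat >> h.py <<'E'
def ang(name):
    s=read_state(); print(s["time"],s["tool_pos"],yaw(s),s["wrist_force"])
    p,T=wlook(name,[])
    for n in ("ring_pointer","rider_point","lever_knob"):
        for r in landmark_of(n,p)[:1]:
            X=watz(p,r["at"],zs[n],T)[:2]-C; print(n,np.round(r["at"],1),round(np.hypot(*X)*1e3,1),np.degrees(np.arctan2(X[1],X[0]))%360)
    uv=wproj(p,[C[0]+.07*np.cos(.22),C[1]+.07*np.sin(.22),.046],T).astype(int)
    x0,y0=max(uv[0]-50,0),max(uv[1]-40,0); x0=min(x0,460); print("crop",x0,y0); save(p,"z"+name,(x0,y0,x0+100,y0+75),8)
    return p,T
E
python3 - <<'E'
from h import *
ang("w5.png")
for phi in (198,196,194,192,190,188): push(phi,.021)
E
```

```text
6.3833 [0.51815424 0.01847025 0.06315015] 108.79168740856608 [-0.36231756 -0.76443363  0.17240012]
ring_pointer [525.1 197.9] 75.9 19.799628300194787
rider_point [519.9 212.8] 73.8 11.210281828426098
lever_knob [279.4 214.9] 99.4 200.96207770193124
crop 460 169
198 slide [ 0.12 -0.04  0.  ] rot [0.004 0.001 0.014] rows>= 1.0 1.0
196 slide [ 0.47 -0.1   0.  ] rot [0.004 0.001 0.049] rows>= 1.0 1.0
194 slide [ 0.82 -0.15  0.  ] rot [0.005 0.001 0.084] rows>= 1.0 1.0
192 slide [ 1.18 -0.19  0.  ] rot [0.005 0.001 0.119] rows>= 1.0 1.0
190 slide [ 1.54 -0.21 -0.  ] rot [0.005 0.001 0.154] rows>= 1.0 2.0
188 slide [ 1.89 -0.23 -0.  ] rot [0.005 0.001 0.189] rows>= 1.0 2.0
```

View pics/zw5.png

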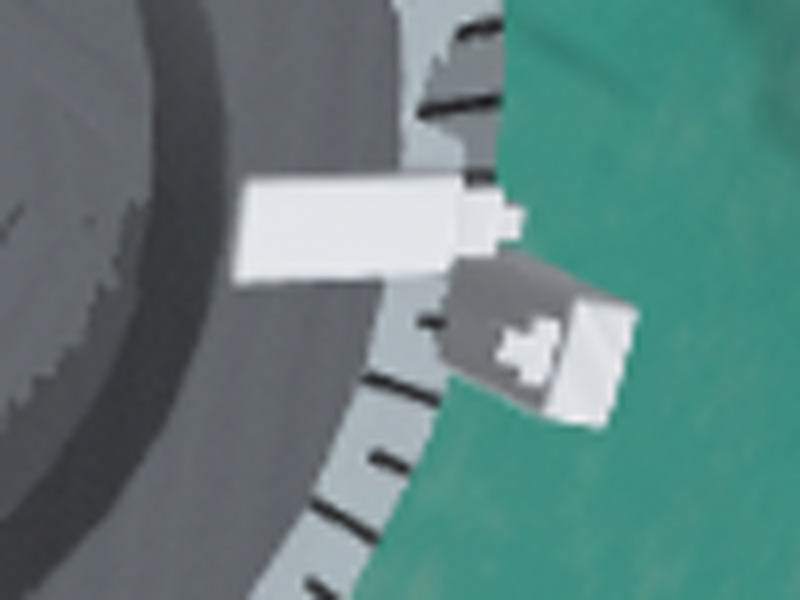

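```bash
cat >> h.py <<'E'
def a(p,T,x0,y0,u,v,z=.046):
    X=watz(p,(x0+(u+.5)/8-.5,y0+(v+.5)/8-.5),z,T)[:2]-C; return round(np.hypot(*X)*1e3,1),round(np.degrees(np.arctan2(X[1],X[0]))%360,2)
E
python3 - <<'E'
from h import *
T=tf(); p=read_camera("wrist")
for u,v,z in [(525,222,.047),(238,232,.047),(460,222,.047),(497,350,.046),(590,365,.049),(575,305,.049),(545,405,.049)]: print(u,v,a(p,T,460,169,u,v,z))
E
```

```text
525 222 (np.float64(74.6), np.float64(20.97))
238 232 (np.float64(39.8), np.float64(21.08))
460 222 (np.float64(66.1), np.float64(21.16))
497 350 (np.float64(75.3), np.float64(11.71))
590 365 (np.float64(85.6), np.float64(12.13))
575 305 (np.float64(81.4), np.float64(15.8))
545 405 (np.float64(80.9), np.float64(9.1))
```

Zooming in, the pointer is at 21.0° and the rider at about 12.0°. I'll go 7° further, then fine-tune.

Request:
play_rows(slide=[[0.2,0,0],[0.45,-0.1,0],[0.7,-0.15,0],[0.95,-0.2,0],[1.15,-0.2,0],[1.2,-0.2,0],[1.2,-0.2,0]], delta_rot=[[0,0,0.02],[0,0,0.05],[0,0,0.075],[0,0,0.1],[0,0,0.12],[0,0,0.12],[0,0,0.12]])

```text
time: 7.22
tool_pos: [0.5125, 0.0293, 0.063]
tcp_rot: [1.975, 2.438, 0.005]
wrist_force: [0.5, -0.1, 0.0]
width: 0.0
```

```bash
python3 - <<'E'
from h import *
ang("w6.png")
for phi in (193,192,191,190,189,188): push(phi,.021)
E
```

```text
7.2167 [0.51247165 0.02929605 0.06304721] 101.96868900475042 [ 0.45670026 -0.08389374  0.04675633]
ring_pointer [525.7 196.8] 76.3 13.718703065662089
rider_point [522.2 199.6] 73.0 12.158486682371604
lever_knob [277.7 213.6] 100.4 193.61273716920832
crop 460 158
193 slide [-0.2   0.04  0.  ] rot [ 0.005  0.001 -0.018] rows>= 1.0 1.0
192 slide [-0.03  0.01  0.  ] rot [ 0.005  0.001 -0.001] rows>= 1.0 1.0
191 slide [ 0.15 -0.03  0.  ] rot [0.005 0.001 0.017] rows>= 1.0 1.0
190 slide [ 0.33 -0.06  0.  ] rot [0.005 0.001 0.034] rows>= 1.0 1.0
189 slide [ 0.5  -0.09  0.  ] rot [0.005 0.001 0.051] rows>= 1.0 1.0
188 slide [ 0.68 -0.12  0.  ] rot [0.005 0.001 0.069] rows>= 1.0 1.0
```

View pics/zw6.png

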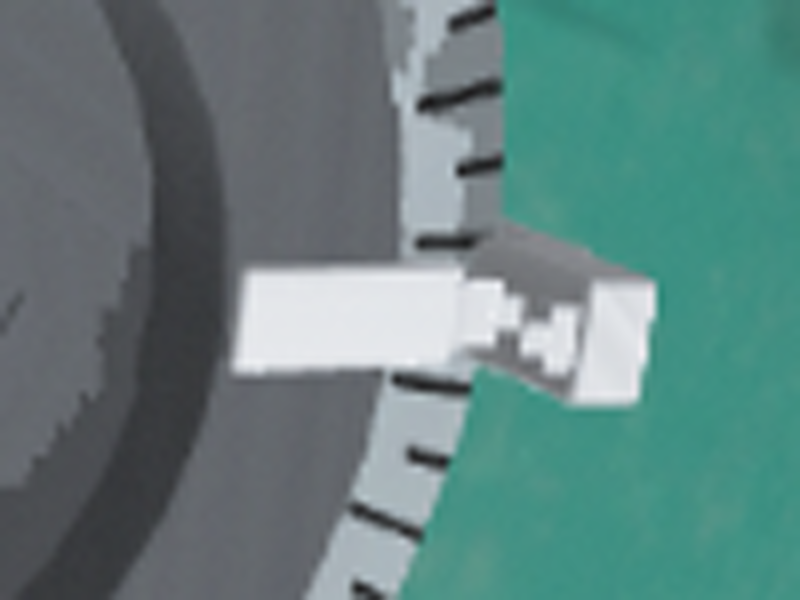

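```bash
python3 - <<'E'
from h import *
T=tf(); p=read_camera("wrist")
for u,v,z in [(520,314,.047),(235,320,.047),(462,314,.047),(524,338,.046),(555,337,.047),(620,343,.049),(590,282,.049),(575,398,.049)]: print(u,v,a(p,T,460,158,u,v,z))
E
```

```text
520 314 (np.float64(74.0), np.float64(13.84))
235 320 (np.float64(39.4), np.float64(14.25))
462 314 (np.float64(66.4), np.float64(13.98))
524 338 (np.float64(76.0), np.float64(11.94))
555 337 (np.float64(79.2), np.float64(12.21))
620 343 (np.float64(86.4), np.float64(12.2))
590 282 (np.float64(81.0), np.float64(16.17))
575 398 (np.float64(81.6), np.float64(8.61))
```

1.8° remain. I'll nudge about 3 mm.

Request:
play_rows(slide=[[0.1,0,0],[0.2,0,0],[0.28,-0.05,0],[0.28,-0.05,0],[0.28,-0.05,0]], delta_rot=[[0,0,0.01],[0,0,0.02],[0,0,0.03],[0,0,0.03],[0,0,0.03]])

```text
time: 7.88
tool_pos: [0.5113, 0.0319, 0.063]
tcp_rot: [2.012, 2.408, 0.005]
wrist_force: [0.4, -0.2, 0.0]
width: 0.001
```

```bash
python3 - <<'E'
from h import *
ang("w7.png")
E
```

```text
7.8833 [0.51129024 0.03186422 0.06297123] 100.22505762770373 [ 0.4327196  -0.15708029  0.01534301]
ring_pointer [524.  194.2] 74.0 13.299409786553912
rider_point [523.2 192.3] 72.9 14.421426444609322
lever_knob [277. 213.] 100.8 191.8195740094088
crop 460 155
```

View pics/zw7.png

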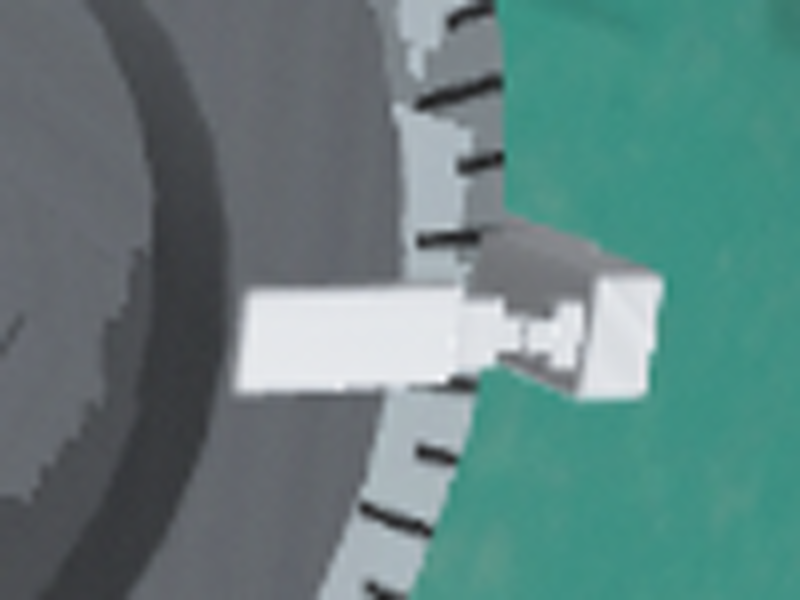

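```bash
python3 - <<'E'
from h import *
T=tf(); p=read_camera("wrist")
for u,v,z in [(515,332,.047),(238,340,.047),(462,332,.047),(530,335,.047),(560,335,.047),(628,335,.049),(597,272,.049),(580,398,.049)]: print(u,v,a(p,T,460,155,u,v,z))
save(p,"z8.png",(505,175,555,215),16)
E
```

```text
515 332 (np.float64(73.2), np.float64(12.43))
238 340 (np.float64(39.8), np.float64(12.77))
462 332 (np.float64(66.3), np.float64(12.59))
530 335 (np.float64(75.3), np.float64(12.17))
560 335 (np.float64(79.4), np.float64(12.11))
628 335 (np.float64(86.9), np.float64(12.34))
597 272 (np.float64(81.5), np.float64(16.49))
580 398 (np.float64(81.6), np.float64(8.34))
```

View pics/z8.png

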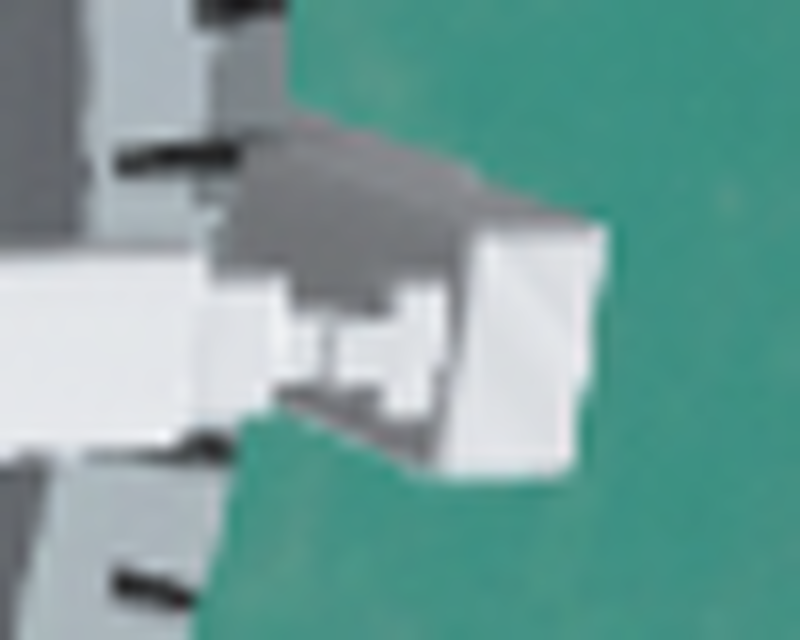

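Pointer tip row is about 352 and rider tip row about 356 in the zoom, so roughly 0.3° remain. One final 0.5 mm nudge, then I'll back off.

Request:
play_rows(slide=[[0.03,0,0],[0.05,0,0],[0.05,0,0],[0.05,0,0]], delta_rot=[[0,0,0],[0,0,0],[0,0,0],[0,0,0]])

```text
time: 8.47
tool_pos: [0.5112, 0.0323, 0.063]
tcp_rot: [2.013, 2.408, 0.005]
wrist_force: [0.8, -1.0, 0.4]
width: -0.0
```

Request:
play_rows(slide=[[-0.3,0,0],[-1,0,0],[-2,0,0],[-2.5,0,-1],[-2.5,0,-3],[-2.5,0,-5],[-2.5,0,-6.5],[-2.5,0,-7],[-2.5,0,-7]], delta_rot=[[0,0,0],[0,0,0],[0,0,0],[0,0,0],[0,0,0],[0,0,0],[0,0,0],[0,0,0],[0,0,0]])

```text
time: 9.22
tool_pos: [0.517, 0.0071, 0.1354]
tcp_rot: [2.011, 2.405, 0.009]
wrist_force: [-0.1, -0.7, 0.4]
width: 0.003
```

```bash
python3 - <<'E'
from h import *
ang("w9.png")
goal(.63,.02,.18,100)
E
```

```text
9.2167 [0.51703634 0.00712543 0.13535825] 100.18609734859595 [-0.13500322 -0.69427912  0.44785821]
ring_pointer [476.4 148.6] 77.2 11.752942159331601
rider_point [470.2 149.5] 70.2 10.893309972729362
crop 420 107
slide [-0.83 11.62 -4.81] rot [0.002 0.    0.004] rows>= 4.0 1.0
```

View pics/zw9.png

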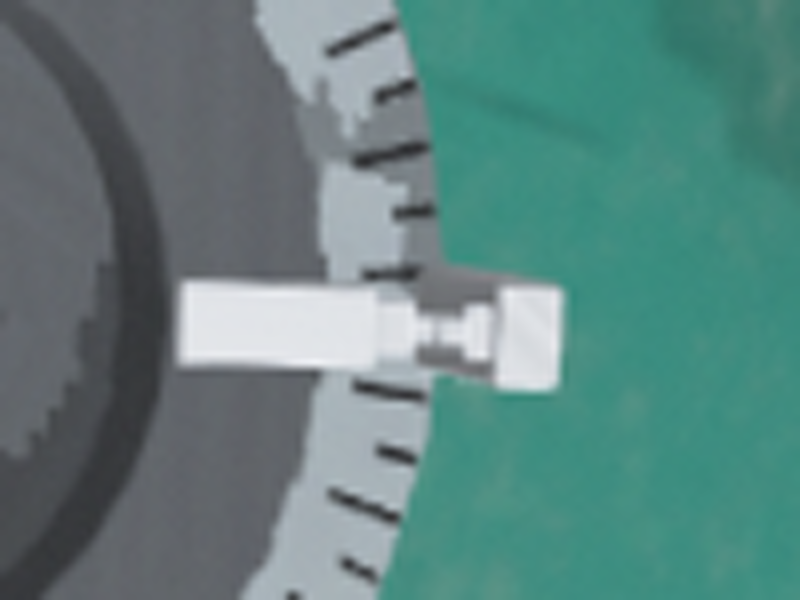

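Request:
play_rows(slide=[[-0.2,1,-1],[-0.4,3,-2.5],[-0.6,5.5,-4],[-0.8,8,-4.8],[-0.8,10,-4.8],[-0.8,11.3,-4.8],[-0.8,11.6,-4.8],[-0.8,11.6,-4.8]], delta_rot=[[0,0,0],[0,0,0],[0,0,0],[0,0,0],[0,0,0],[0,0,0],[0,0,0],[0,0,0]])

```text
time: 10.08
tool_pos: [0.6293, 0.0204, 0.1782]
tcp_rot: [-2.014, -2.41, 0.0]
wrist_force: [0.1, 0.0, -0.1]
width: 0.003
```

```bash
python3 - <<'E'
from h import *
p,T=ang("w10.png")
for r in (.070,.074,.080): print(wproj(p,[C[0]+r*np.cos(.21),C[1]+r*np.sin(.21),.046],T))
for n in ["brake_knob","housing_a","bush"]:
    for r in landmark_of(n,p)[:2]: print(n,r["at"],r["conf"],watz(p,r["at"],zs[n],T))
E
```

```text
10.0833 [0.62931434 0.02042444 0.17817407] 100.23796300796012 [ 0.08552158  0.02282687 -0.11004318]
ring_pointer [343.3 131.8] 72.6 11.306982301577916
rider_point [343.2 128. ] 72.5 14.069177786962674
lever_knob [146.9 140.6] 104.3 191.86002320822118
crop 290 90
[340.54466829 130.80864815]
[344.82806762 130.8004285 ]
[351.21166956 130.80392781]
housing_a [222.6, 274.1] 0.95 [ 0.58293983 -0.10260956  0.        ]
bush [149.0, 140.2] 0.15 [0.47946102 0.04072568 0.        ]
```

View pics/zw10.png

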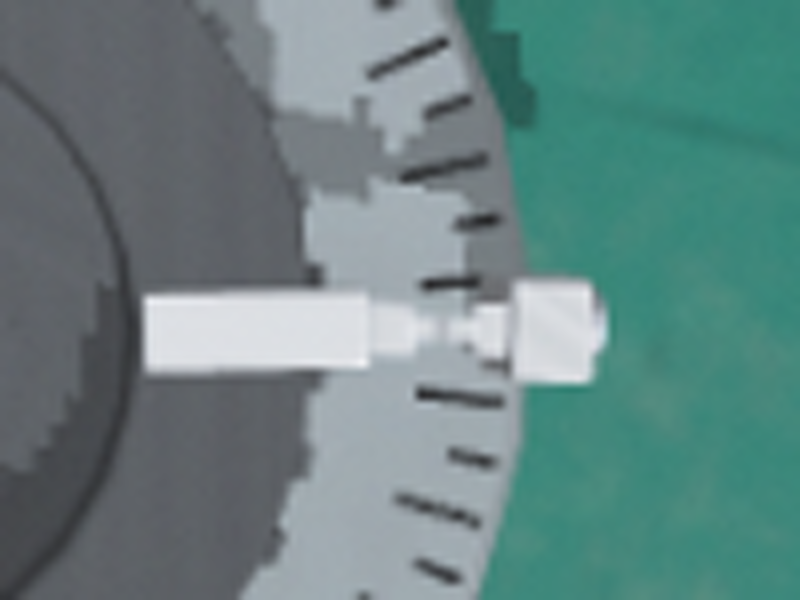

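View pics/w10.png

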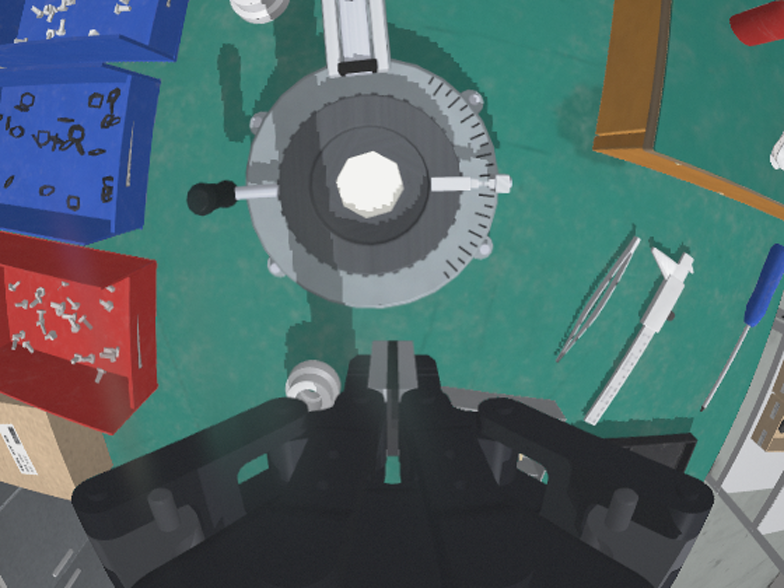

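The ring is aligned: pointer axis and rider both at row ~331 of the overhead zoom, and the knob at angle 192°. Before the brake, I'll check clearance to the beige machine on the left.

```bash
python3 - <<'E'
from h import *
p=read_camera("top"); d=p["depth"]; f=K(p); W=np.array(p["world_from_camera"])
v,u=np.mgrid[0:420,0:560]; P=np.stack([(u-p["cx"])/f*d,-(v-p["cy"])/f*d,-d],-1)@W[:3,:3].T+W[:3,3]
for row in (190,200,215,230,250):
    print(row,[tuple(np.round(P[row,c],3)) for c in (100,112,118,124,130,140,150)])
m=(d>0)&(P[...,2]>.1)&(P[...,0]>.4)&(P[...,0]<.75)&(P[...,1]>.15)
print("min y of tall",P[m][:,1].min(), [ (round(lo,2),P[m&(P[...,2]>lo)][:,1].min().round(3)) for lo in (.1,.15,.2,.25)])
save(p,"top2.png",(170,130,370,280),4)
for n in ("brake_knob","lamp","ring_pointer","rider_point"):
    for r in landmark_of(n,p)[:1]: print(n,r["at"],r["conf"],atz(p,r["at"],zs[n]))
E
```

```text
190 [(np.float64(0.613), np.float64(0.375), np.float64(0.187)), (np.float64(0.624), np.float64(0.388), np.float64(0.103)), (np.float64(0.628), np.float64(0.388), np.float64(0.071)), (np.float64(0.633), np.float64(0.389), np.float64(0.036)), (np.float64(0.638), np.float64(0.389), np.float64(-0.001)), (np.float64(0.637), np.float64(0.364), np.float64(0.002)), (np.float64(0.637), np.float64(0.341), np.float64(-0.001))]
200 [(np.float64(0.594), np.float64(0.376), np.float64(0.185)), (np.float64(0.603), np.float64(0.389), np.float64(0.099)), (np.float64(0.606), np.float64(0.386), np.float64(0.075)), (np.float64(0.61), np.float64(0.389), np.float64(0.035)), (np.float64(0.614), np.float64(0.39), np.float64(-0.003)), (np.float64(0.614), np.float64(0.366), np.float64(-0.002)), (np.float64(0.613), np.float64(0.342), np.float64(-0.003))]
215 [(np.float64(0.566), np.float64(0.375), np.float64(0.185)), (np.float64(0.571), np.float64(0.387), np.float64(0.103)), (np.float64(0.573), np.float64(0.387), np.float64(0.071)), (np.float64(0.575), np.float64(0.387), np.float64(0.039)), (np.float64(0.578), 
[... 627 characters left out ...]
at64(0.171)), (np.float64(0.498), np.float64(0.384), np.float64(0.106)), (np.float64(0.497), np.float64(0.384), np.float64(0.077)), (np.float64(0.496), np.float64(0.384), np.float64(0.044)), (np.float64(0.495), np.float64(0.387), np.float64(-0.001)), (np.float64(0.495), np.float64(0.364), np.float64(-0.002)), (np.float64(0.495), np.float64(0.34), np.float64(0.0))]
min y of tall 0.37362648268940235 [(0.1, np.float64(0.374)), (0.15, np.float64(0.374)), (0.2, np.float64(0.374)), (0.25, np.float64(0.375))]
brake_knob [203.7, 217.7] 0.7 [0.56536723 0.20100723 0.065     ]
lamp [261.1, 204.9] 0.74 [0.59800001 0.07736323 0.        ]
ring_pointer [254.1, 168.1] 0.68 [0.67791685 0.09034965 0.046     ]
```

View pics/top2.png

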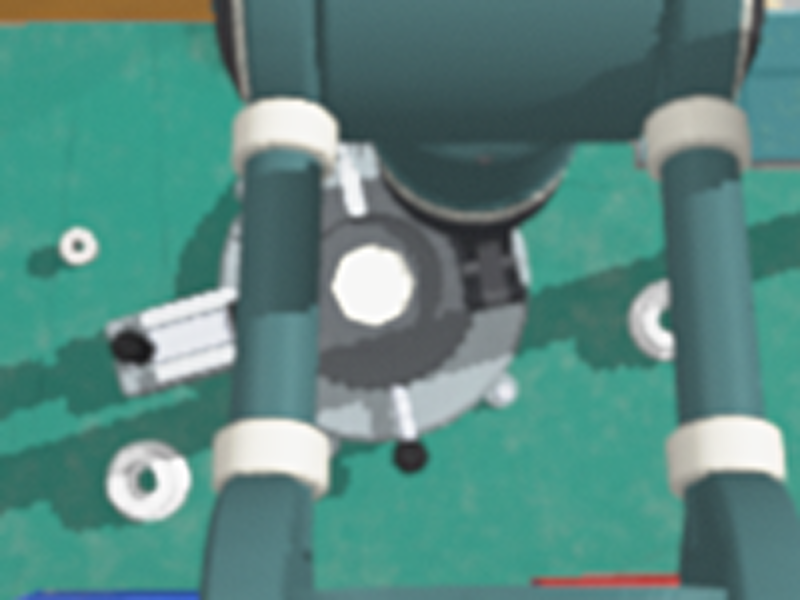

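```bash
cat >> h.py <<'E'
def br(r,z=.063,b=107.):
    t=np.radians(b); P=C+r*np.array([np.cos(t),np.sin(t)]); print(r,np.round(P,4),end=" "); return goal(P[0],P[1],z,b)
E
python3 - <<'E'
from h import *
br(.172,.17)
E
```

```text
0.172 [0.5557 0.2348] slide [22.43 -3.48  1.  ] rot [ 0.003  0.    -0.119] rows>= 6.0 1.0
```

Request:
play_rows(slide=[[1.5,-0.2,0.1],[4.5,-0.7,0.3],[8,-1.2,0.5],[11.5,-1.8,0.7],[15,-2.3,0.9],[18.5,-2.9,1],[21,-3.3,1],[22.4,-3.5,1],[22.4,-3.5,1]], delta_rot=[[0,0,0],[0,0,-0.02],[0,0,-0.04],[0,0,-0.06],[0,0,-0.08],[0,0,-0.1],[0,0,-0.12],[0,0,-0.12],[0,0,-0.12]])

```text
time: 11.43
tool_pos: [0.5541, 0.2376, 0.1701]
tcp_rot: [1.862, 2.529, 0.004]
wrist_force: [-0.2, -0.5, -0.6]
width: 0.001
```

```bash
python3 - <<'E'
from h import *
s=read_state(); print(s["time"],s["tool_pos"],yaw(s),s["wrist_force"],s["q"])
br(.172,.063)
p,T=wlook("w11.png",["brake_knob","bush"])
p=read_camera("scene"); save(p,"s11.png",(100,100,400,325),2.6)
E
```

```text
11.4333 [0.55408079 0.23763243 0.17008971] 107.26581649341314 [-0.16714288 -0.5345534  -0.5960246 ] [3.63627427e-01 1.55551348e-01 1.80997516e+00 3.71321011e-04
 1.17355211e+00 6.21394750e-02]
0.172 [0.5557 0.2348] slide [-0.33  0.04 10.71] rot [ 0.002 -0.001  0.005] rows>= 3.0 1.0
brake_knob [285.  241.6] 0.68 [0.5715 0.2001 0.065 ]
bush [346.6 198.7] 0.75 [0.6289 0.2417 0.    ]
```

View pics/w11.png

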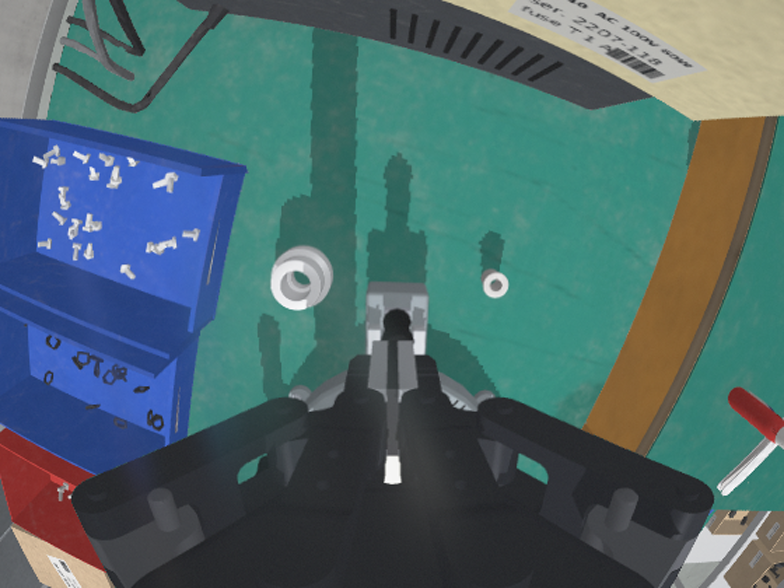

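View pics/s11.png

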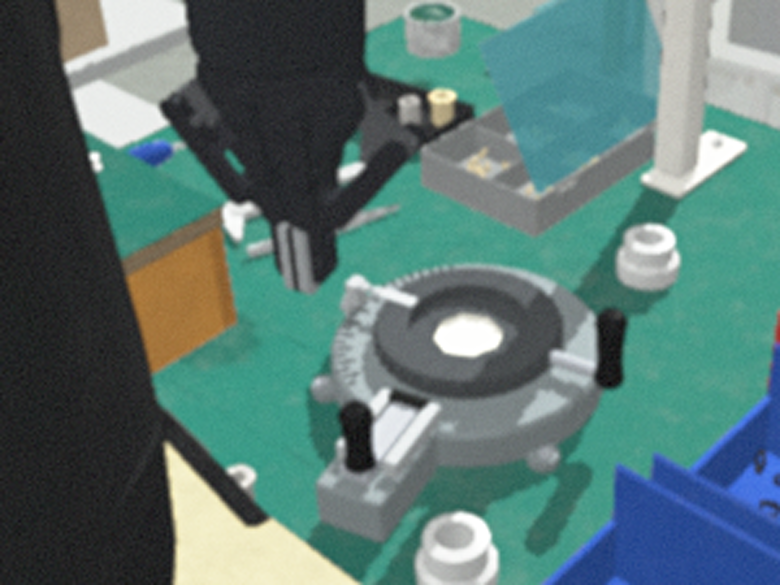

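The tool is in line with the bracket (knob at display x 397 against the jaw line at 392) and about 36 mm outside the knob. Descending.

Request:
play_rows(slide=[[0,0,1],[0,0,3],[0,0,5.5],[0,0,8],[0,0,9.8],[0,0,10.7],[0,0,10.7]], delta_rot=[[0,0,0],[0,0,0],[0,0,0],[0,0,0],[0,0,0],[0,0,0],[0,0,0]])

```text
time: 12.22
tool_pos: [0.5541, 0.2315, 0.0596]
tcp_rot: [-1.87, -2.524, 0.006]
wrist_force: [0.1, -0.4, -0.3]
width: 0.0
```

```bash
python3 - <<'E'
from h import *
s=read_state(); print(s["time"],s["tool_pos"],yaw(s),s["wrist_force"])
for r in (.159,.15,.145,.143): br(r)
p=read_camera("scene"); save(p,"s12.png",(100,100,400,325),2.6)
E
```

```text
12.2167 [0.55414944 0.23148618 0.05958189] 106.92566332321543 [ 0.11079659 -0.35255684 -0.30108425]
0.159 [0.5595 0.2224] slide [-1.03  0.25 -0.34] rot [-0.003  0.002 -0.001] rows>= 1.0 1.0
0.15 [0.5621 0.2137] slide [-1.93  0.25 -0.34] rot [-0.003  0.002 -0.001] rows>= 1.0 1.0
0.145 [0.5636 0.209 ] slide [-2.43  0.25 -0.34] rot [-0.003  0.002 -0.001] rows>= 1.0 1.0
0.143 [0.5642 0.2071] slide [-2.63  0.25 -0.34] rot [-0.003  0.002 -0.001] rows>= 1.0 1.0
```

View pics/s12.png

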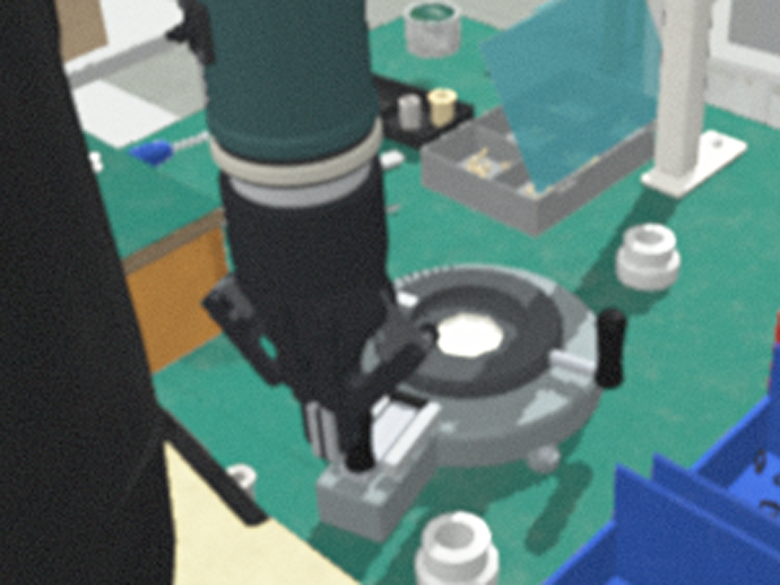

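```bash
python3 - <<'E'
from h import *
p=read_camera("scene"); W=np.array(p["world_from_camera"]); f=K(p)
def pr(X):
    c=W[:3,:3].T@(np.array(X)-W[:3,3]); return (np.array([p["cx"]+f*c[0]/-c[2],p["cy"]-f*c[1]/-c[2]])-[100,100])*2.6, -c[2]
T=tf()
for dx in(-.011,.011):
  for dy in (-.0145,.0145): print("tip",dx,dy,pr((T@[dx,dy,.008,1])[:3]))
t=np.radians(107)
for r in(.138,.124):
  for z in (.041,.084): print("knob",r,z,pr([C[0]+r*np.cos(t),C[1]+r*np.sin(t),z]))
save(p,"s13.png",(200,200,290,300),6)
d=p["depth"]; 
for u,v in [(320,430),(358,450),(358,420),(345,430),(330,445)]: print(u,v,d[int(100+v/2.6),int(100+u/2.6)])
E
```

```text
tip -0.011 -0.0145 (array([364.36631683, 477.467655  ]), np.float64(0.7149976914147662))
tip -0.011 0.0145 (array([318.30681352, 462.75442014]), np.float64(0.7247784286620996))
tip 0.011 -0.0145 (array([344.59642507, 504.33297681]), np.float64(0.698791173645444))
tip 0.011 0.0145 (array([297.75633755, 488.91238545]), np.float64(0.7085719108927773))
knob 0.138 0.041 (array([361.85674571, 464.50915781]), np.float64(0.743393664652804))
knob 0.138 0.084 (array([356.1274009, 407.5211029]), np.float64(0.7182624219389948))
knob 0.124 0.041 (array([373.54371991, 448.85320168]), np.float64(0.7537197054080661))
knob 0.124 0.084 (array([368.29869465, 392.13279764]), np.float64(0.728588462694257))
320 430 0.67323005
358 450 0.730298
358 420 0.6860407
345 430 0.6748675
330 445 0.67959017
```

View pics/s13.png

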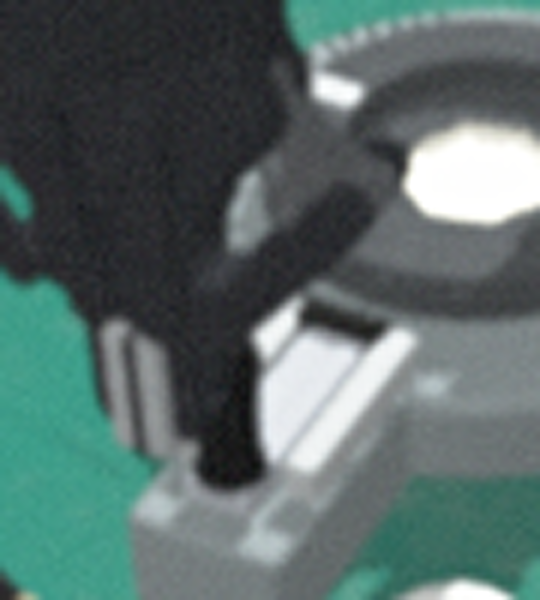

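Depth confirms the fingers (0.675 m) stand between the scene camera and the knob (0.73 m), so they are on the knob's outer side. Pushing in slowly.

Request:
play_rows(slide=[[-0.3,0.1,0],[-0.6,0.15,-0.1],[-0.9,0.2,-0.2],[-1.1,0.2,-0.2],[-1.3,0.2,-0.2],[-1.5,0.2,-0.2],[-1.7,0.2,-0.2],[-1.9,0.2,-0.2],[-2.1,0.2,-0.2],[-2.1,0.2,-0.2]], delta_rot=[[0,0,0],[0,0,0],[0,0,0],[0,0,0],[0,0,0],[0,0,0],[0,0,0],[0,0,0],[0,0,0],[0,0,0]])

```text
time: 13.15
tool_pos: [0.5647, 0.213, 0.0651]
tcp_rot: [1.868, 2.523, 0.002]
wrist_force: [0.2, -0.1, 0.3]
width: -0.003
```

```bash
python3 - <<'E'
from h import *
s=read_state(); print(s["time"],s["tool_pos"],yaw(s),s["wrist_force"])
for r in (.148,.145,.143,.141): br(r)
p=read_camera("scene"); save(p,"s14.png",(200,200,290,300),6)
E
```

```text
13.15 [0.56471178 0.21301023 0.06505571] 106.95371230127093 [ 0.15573621 -0.13557623  0.27598022]
0.148 [0.5627 0.2118] slide [-0.05 -0.22  0.21] rot [ 0.002  0.001 -0.001] rows>= 1.0 1.0
0.145 [0.5636 0.209 ] slide [-0.35 -0.22  0.21] rot [ 0.002  0.001 -0.001] rows>= 1.0 1.0
0.143 [0.5642 0.2071] slide [-0.55 -0.22  0.21] rot [ 0.002  0.001 -0.001] rows>= 1.0 1.0
0.141 [0.5648 0.2051] slide [-0.75 -0.22  0.21] rot [ 0.002  0.001 -0.001] rows>= 1.0 1.0
```

View pics/s14.png

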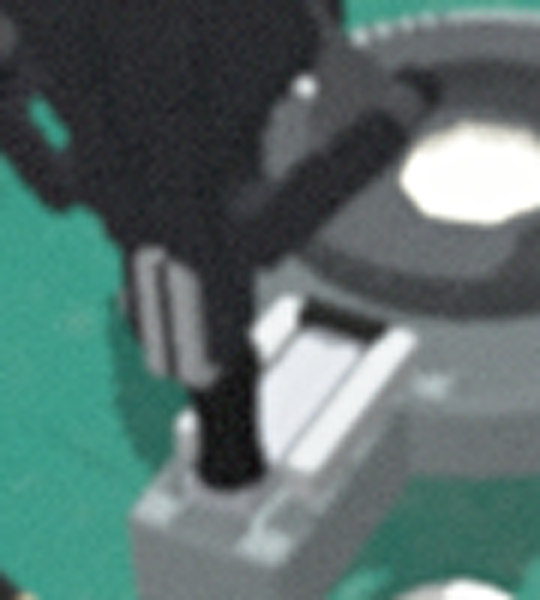

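The knob has not moved yet and there is no force, so contact hasn't been made. I'll check the finger and knob positions with depth.

```bash
python3 - <<'E'
from h import *
p=read_camera("scene"); W=np.array(p["world_from_camera"]); f=K(p); d=p["depth"]; T=tf(); Ti=np.linalg.inv(T)
t=np.radians(107); ax=np.array([np.cos(t),np.sin(t)]); pe=np.array([np.sin(t),-np.cos(t)])
for u,v in [(155,270),(160,360),(190,280),(200,380),(230,300),(240,330),(225,385),(230,400),(230,440),(230,470),(245,420),(190,430)]:
    U=200+u/6;V=200+v/6; D=d[int(round(V)),int(round(U))]
    X=W[:3,:3]@np.array([(U-p["cx"])/f*D,-(V-p["cy"])/f*D,-D])+W[:3,3]
    q=X[:2]-C; print((u,v),np.round(X,4),"along %.4f side(+x) %.4f"%(q@ax,q@pe),"tool",np.round((Ti@np.r_[X,1])[:3],4))
print("tcp along",(T[:2,3]-C)@ax,(T[:2,3]-C)@pe)
E
```

```text
(155, 270) [0.5626 0.2224 0.1205] along 0.1582 side(+x) 0.0029 tool [ 0.0093  0.0008 -0.0555]
(160, 360) [0.5633 0.2234 0.0936] along 0.1589 side(+x) 0.0040 tool [ 0.01    0.0017 -0.0285]
(190, 280) [0.5566 0.2175 0.1176] along 0.1552 side(+x) -0.0042 tool [ 0.0063 -0.0063 -0.0526]
(200, 380) [0.556  0.2182 0.0881] along 0.1561 side(+x) -0.0045 tool [ 0.0072 -0.0068 -0.023 ]
(230, 300) [0.55   0.2119 0.1116] along 0.1518 side(+x) -0.0121 tool [ 0.0029 -0.0143 -0.0466]
(240, 330) [0.553  0.2073 0.0978] along 0.1465 side(+x) -0.0107 tool [-0.0024 -0.0129 -0.0328]
(225, 385) [0.5608 0.2068 0.0757] along 0.1437 side(+x) -0.0033 tool [-0.0051 -0.0056 -0.0107]
(230, 400) [0.5605 0.206  0.0706] along 0.1431 side(+x) -0.0039 tool [-0.0057 -0.0061 -0.0056]
(230, 440) [0.5616 0.2063 0.0571] along 0.1430 side(+x) -0.0027 tool [-0.0058 -0.005   0.008 ]
(230, 470) [0.5611 0.2077 0.0485] along 0.1445 side(+x) -0.0028 tool [-0.0043 -0.0051  0.0166]
(245, 420) [0.56   0.2023 0.0617] along 0.1397 side(+x) -0.0054 tool [-0.0092 -0.0076  0.0033]
(190, 430) [0.5839 0.2    0.0424] along 0.1305 side(+x) 0.0168 tool [-0.0183  0.0145  0.0227]
tcp along 0.14883874261882665 0.0022719923684735633
```

Depth shows the finger ends at z≈0.087, about 22 mm behind the TCP, and above the brake knob's 84 mm top. So the fingers passed over the knob without touching it. I'll back off, go 22 mm lower and check again.

Request:
play_rows(slide=[[0.8,-0.1,0],[1.6,-0.2,0],[2.2,-0.2,0],[2.4,-0.2,0.3],[2.4,-0.2,1],[2.4,-0.2,1.7],[2.4,-0.2,2.2],[2.4,-0.2,2.2],[2.4,-0.2,2.2]], delta_rot=[[0,0,0],[0,0,0],[0,0,0],[0,0,0],[0,0,0],[0,0,0],[0,0,0],[0,0,0],[0,0,0]])

```text
time: 14.0
tool_pos: [0.5551, 0.2351, 0.042]
tcp_rot: [1.869, 2.523, -0.001]
wrist_force: [-0.2, -0.1, 0.4]
width: 0.001
```

```bash
cat >> h.py <<'E'
def sdep(name,pts):
    s=read_state(); print(s["time"],s["tool_pos"],yaw(s),s["wrist_force"],s["width"])
    p=read_camera("scene"); save(p,name,(200,200,290,300),6)
    W=np.array(p["world_from_camera"]); f=K(p); d=p["depth"]; T=tf(); Ti=np.linalg.inv(T)
    t=np.radians(107); ax=np.array([np.cos(t),np.sin(t)]); pe=np.array([np.sin(t),-np.cos(t)])
    print("tcp along",(T[:2,3]-C)@ax,(T[:2,3]-C)@pe)
    for u,v in pts:
        U=200+u/6;V=200+v/6; D=d[int(round(V)),int(round(U))]
        X=W[:3,:3]@np.array([(U-p["cx"])/f*D,-(V-p["cy"])/f*D,-D])+W[:3,3]
        q=X[:2]-C; print((u,v),np.round(X,4),"along %.4f side %.4f"%(q@ax,q@pe),"tool",np.round((Ti@np.r_[X,1])[:3],4))
E
python3 - <<'E'
from h import *
sdep("s15.png",[(130,v) for v in range(400,520,12)]+[(165,v) for v in range(400,520,12)])
E
```

```text
14.0 [0.55510279 0.2351404  0.0419559 ] 106.93790644802581 [-0.18420625 -0.09914283  0.37946477] 0.0005537218659669108
tcp along 0.17255018763786936 4.440225191967114e-05
(130, 400) [0.5494 0.2443 0.1041] along 0.1830 side -0.0032 tool [ 0.0103 -0.0032 -0.0616]
(130, 412) [0.5517 0.243  0.0981] along 0.1810 side -0.0015 tool [ 0.0084 -0.0014 -0.0556]
(130, 424) [0.5504 0.2444 0.0962] along 0.1827 side -0.0022 tool [ 0.0101 -0.0022 -0.0537]
(130, 436) [0.5506 0.2446 0.0926] along 0.1829 side -0.0020 tool [ 0.0103 -0.002  -0.0501]
(130, 448) [0.5522 0.2439 0.0874] along 0.1817 side -0.0007 tool [ 0.0091 -0.0007 -0.0449]
(130, 460) [0.5513 0.245  0.085 ] along 0.1830 side -0.0012 tool [ 0.0104 -0.0012 -0.0425]
(130, 472) [0.5529 0.2442 0.0797] along 0.1818 side 0.0001 tool [ 0.0092  0.0001 -0.0372]
(130, 484) [0.5519 0.2454 0.0775] along 0.1832 side -0.0005 tool [ 0.0106 -0.0005 -0.035 ]
(130, 496) [0.5526 0.2453 0.0732] along 0.1830 side 0.0001 tool [ 0.0104  0.0001 -0.0307]
(130, 508) [0.5539 0.2447 0.0682] along 0.1821 side 0.0012 tool [ 0.0095  0.0011 -0.0257]
(165, 400) [0.5396 0.2
[... 187 characters left out ...]
.0948] along 0.1783 side -0.0086 tool [ 0.0057 -0.0086 -0.0523]
(165, 436) [0.545  0.2392 0.0921] along 0.1794 side -0.0089 tool [ 0.0068 -0.0089 -0.0497]
(165, 448) [0.546  0.2388 0.0876] along 0.1787 side -0.0081 tool [ 0.0061 -0.0081 -0.0451]
(165, 460) [0.5459 0.2393 0.0843] along 0.1792 side -0.0081 tool [ 0.0066 -0.0081 -0.0418]
(165, 472) [0.5472 0.2387 0.0792] along 0.1782 side -0.0070 tool [ 0.0056 -0.007  -0.0367]
(165, 484) [0.5473 0.239  0.0756] along 0.1785 side -0.0068 tool [ 0.0059 -0.0068 -0.0331]
(165, 496) [0.5467 0.2399 0.0729] along 0.1795 side -0.0071 tool [ 0.0069 -0.0071 -0.0304]
(165, 508) [0.5469 0.2402 0.0692] along 0.1797 side -0.0069 tool [ 0.0071 -0.0069 -0.0267]
```

View pics/s15.png

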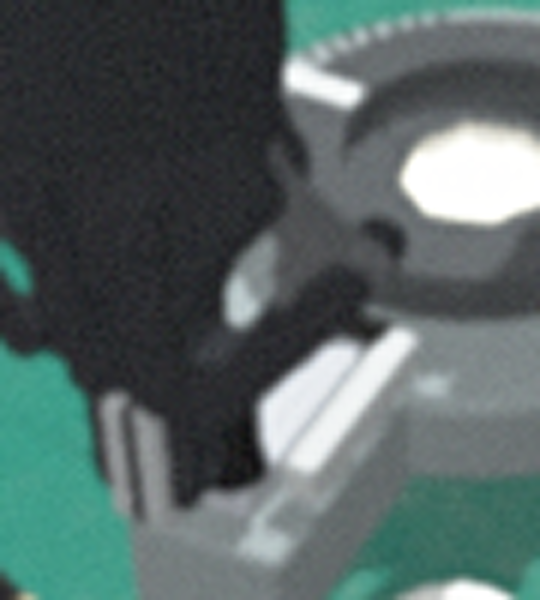

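The tips are now at z≈0.065, overlapping the knob by 19 mm, and the gripper body starts above 0.105. Pushing in.

Request:
play_rows(slide=[[-0.4,0,0],[-0.8,0,0],[-1.1,0,0],[-1.3,0,0],[-1.5,0,0],[-1.7,0,0],[-1.9,0,0],[-2.1,0,0],[-2.1,0,0]], delta_rot=[[0,0,0],[0,0,0],[0,0,0],[0,0,0],[0,0,0],[0,0,0],[0,0,0],[0,0,0],[0,0,0]])

```text
time: 14.8
tool_pos: [0.5619, 0.2151, 0.0427]
tcp_rot: [1.869, 2.523, 0.001]
wrist_force: [-0.6, 2.5, 0.8]
width: 0.001
```

```bash
python3 - <<'E'
from h import *
sdep("s16.png",[(230,440),(240,440)])
E
```

```text
14.8 [0.56185504 0.21506774 0.04272309] 106.92823579134807 [-0.5756687   2.47629581  0.77379034] 0.001271138882235302
tcp along 0.1514066204009122 0.00014151041939540468
(230, 440) [0.5487 0.2172 0.0728] along 0.1573 side -0.0118 tool [ 0.0058 -0.0119 -0.0302]
(240, 440) [0.5647 0.2005 0.051 ] along 0.1366 side -0.0014 tool [-0.0148 -0.0016 -0.0083]
```

View pics/s16.png

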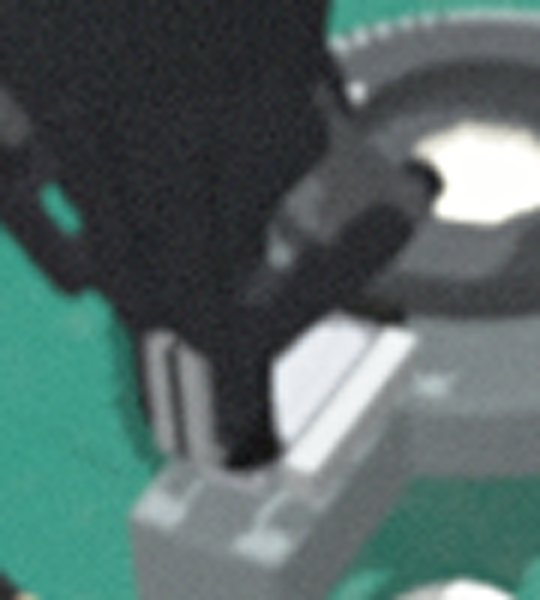

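There's 2.5 N of reaction and the knob is moving. Continuing.

Request:
play_rows(slide=[[-0.15,0,0],[-0.3,0,0],[-0.45,0,0],[-0.5,0,0],[-0.5,0,0]], delta_rot=[[0,0,0],[0,0,0],[0,0,0],[0,0,0],[0,0,0]])

```text
time: 15.27
tool_pos: [0.5633, 0.2101, 0.0427]
tcp_rot: [1.869, 2.523, 0.0]
wrist_force: [-1.6, 1.0, 1.9]
width: 0.005
```

Request:
play_rows(slide=[[-0.05,0,0],[-0.1,0,0],[-0.1,0,0]], delta_rot=[[0,0,0],[0,0,0],[0,0,0]])

```text
time: 15.52
tool_pos: [0.5635, 0.2094, 0.0427]
tcp_rot: [1.87, 2.523, 0.001]
wrist_force: [-0.7, 3.7, 1.6]
width: -0.002
```

```bash
python3 - <<'E'
from h import *
sdep("s17.png",[])
E
```

```text
15.5167 [0.56347209 0.20940193 0.0427352 ] 106.91431583535196 [-0.69113527  3.70542213  1.61083751] -0.002482891801352239
tcp along 0.14544291637981593 1.925254197360362e-05
```

View pics/s17.png

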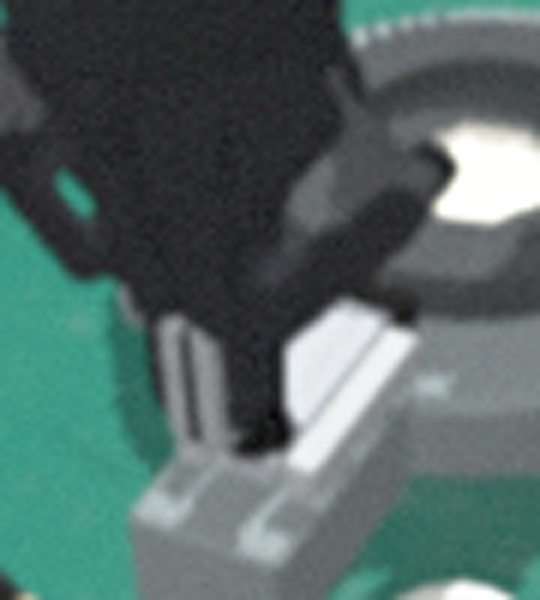

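Request:
play_rows(slide=[[-0.05,0,0],[-0.1,0,0],[-0.1,0,0]], delta_rot=[[0,0,0],[0,0,0],[0,0,0]])

```text
time: 15.82
tool_pos: [0.5635, 0.2093, 0.0428]
tcp_rot: [1.87, 2.523, 0.002]
wrist_force: [-2.2, 6.1, 2.7]
width: 0.001
```

Request:
play_rows(slide=[[-0.05,0,0],[-0.1,0,0],[-0.1,0,0]], delta_rot=[[0,0,0],[0,0,0],[0,0,0]])

```text
time: 16.07
tool_pos: [0.5635, 0.2093, 0.0428]
tcp_rot: [-1.871, -2.523, -0.004]
wrist_force: [-2.4, 6.6, 1.0]
width: -0.001
```

The tool has stopped at along≈0.145, where home was expected, while the force rises past 6.6 N. That's the stop. One slightly firmer press to confirm, then I'll withdraw.

Request:
play_rows(slide=[[-0.1,0,0],[-0.2,0,0],[-0.25,0,0],[-0.25,0,0]], delta_rot=[[0,0,0],[0,0,0],[0,0,0],[0,0,0]])

```text
time: 16.4
tool_pos: [0.5635, 0.2092, 0.0429]
tcp_rot: [-1.87, -2.52, -0.007]
wrist_force: [-3.5, 10.8, 0.8]
width: 0.003
```

Request:
play_rows(slide=[[0.3,0,0],[1,0,0],[2,0,0],[2.5,0,-0.5],[2.5,0,-2.5],[2.5,0,-5.5],[2.5,0,-9],[2.5,0,-12],[2.5,0,-14],[2.5,0,-14]], delta_rot=[[0,0,0],[0,0,0],[0,0,0],[0,0,0],[0,0,0],[0,0,0],[0,0,0],[0,0,0],[0,0,0],[0,0,0]])

```text
time: 17.23
tool_pos: [0.5601, 0.2338, 0.1901]
tcp_rot: [1.87, 2.521, 0.021]
wrist_force: [1.6, -0.0, 0.6]
width: -0.0
```

```bash
python3 - <<'E'
from h import *
sdep("s18.png",[])
goal(.62,.0,.2,105)
p=read_camera("scene"); save(p,"s18b.png",(100,100,400,325),2.6)
for r in landmark_of("brake_knob",p)[:1]:
    X=atz(p,r["at"],.065); print(r,X,np.hypot(*(X[:2]-C)))
E
```

```text
17.2333 [0.56007033 0.23377369 0.1901086 ] 106.86090734437703 [ 1.62165532 -0.01238776  0.64875506] -0.0004741308900915121
tcp along 0.16969740289725482 0.0024266983006703525
slide [-24.1   -0.89  -1.42] rot [ 0.009 -0.006  0.032] rows>= 6.0 1.0
{'at': [242.4, 258.4], 'conf': 0.73} [0.57345538 0.1855541  0.065     ] 0.11976084388434491
```

View pics/s18b.png

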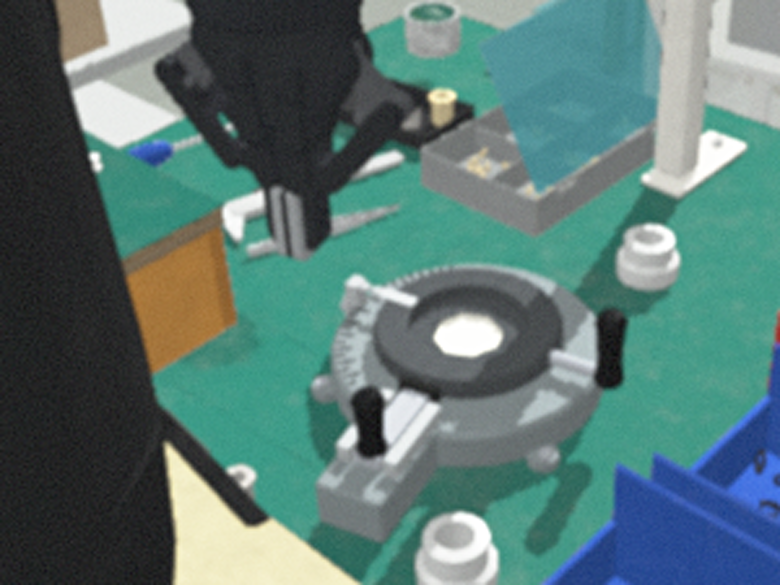

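The brake knob is now at radius 0.120 by the network; it read 0.133 in this view before, so it moved about 13.5 mm. The shoe is at the ring. Last check is the ring alignment from above.

Request:
play_rows(slide=[[-1.5,0,-0.1],[-4.5,0,-0.5],[-8,0,-0.9],[-11.5,-0.3,-1.2],[-15,-0.5,-1.4],[-18.5,-0.7,-1.4],[-21,-0.9,-1.4],[-22,-0.9,-1.4],[-22,-0.9,-1.4]], delta_rot=[[0,0,0],[0,0,0],[0,0,0],[0,0,0],[0,0,0.03],[0,0,0.06],[0,0,0.09],[0,0,0.1],[0,0,0.1]])

```text
time: 18.13
tool_pos: [0.6105, 0.0161, 0.1937]
tcp_rot: [-1.997, -2.418, -0.002]
wrist_force: [-0.7, 0.3, 0.2]
width: -0.002
```

```bash
python3 - <<'E'
from h import *
p,T=ang("w20.png")
E
```

```text
18.1333 [0.6105385  0.01612375 0.19370292] 100.914003737226 [-0.71646409  0.28408413  0.21437897]
ring_pointer [362.6 129.2] 74.7 13.791948208439413
rider_point [359.2 127.7] 71.4 14.998866604098987
lever_knob [177.2 132.6] 100.1 189.83755827221967
crop 307 90
```

View pics/zw20.png

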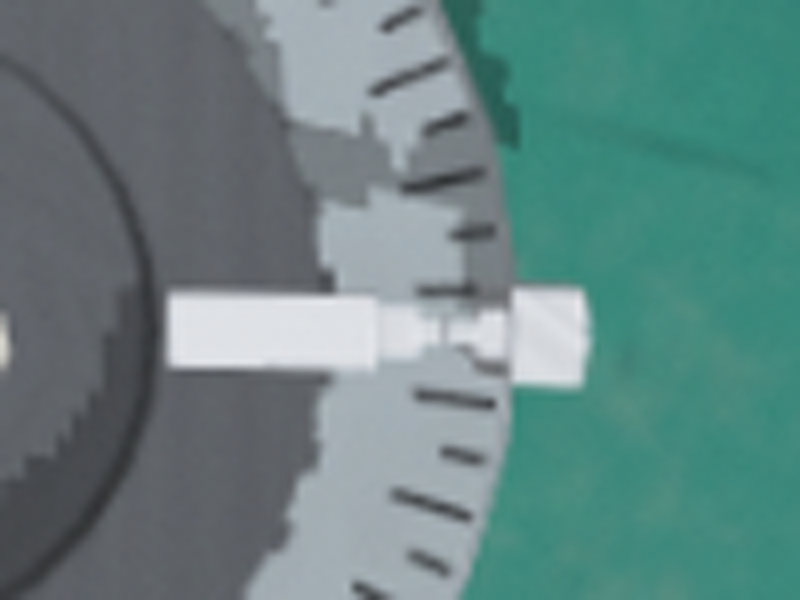

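View pics/w20.png

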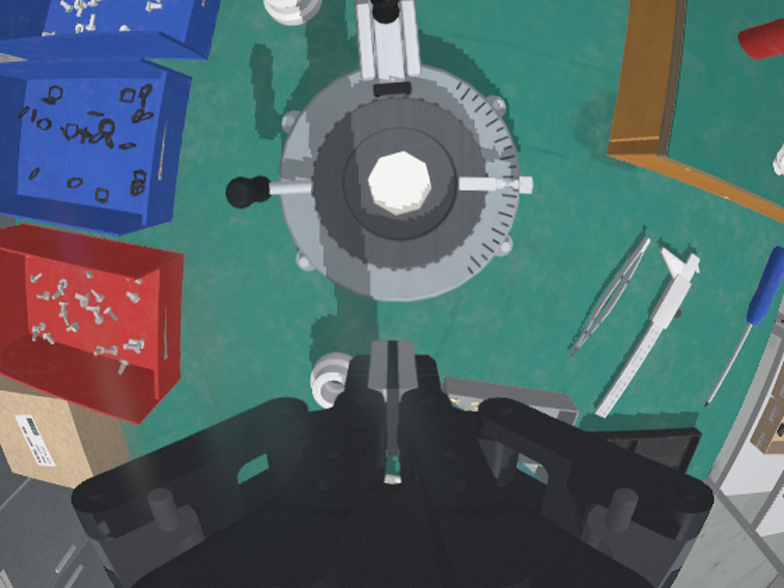

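The tips meet (both at row ~331 in the zoom), the brake shoe touches the ring, and the robot is clear of everything. Handing in.

```bash
python3 -c "
from h import *
print(read_state()['time']); print(finish_job())"
```

```text
18.3333
the job is handed in; nothing more can be done
None
```

The ring is set to the rider and the brake is fully home. I handed the job in at 18.3 s with the robot clear of everything; no verdict was reported.

**What I did**
- **Ring:** with closed fingers, I pushed the lever clockwise by about 36°. The final corrections were 3 mm and 0.5 mm.
- **Brake:** I then pushed the brake knob in from its outer side until it stopped. The tool stopped moving while the force rose to about 11 N.

**Last checks**
- **Alignment:** seen from above after braking, the pointer tip and rider tip meet to within about 0.3°.
- **Brake position:** the scene camera shows the knob moved in by about 13.5 mm, and the shoe is against the ring. The tool stopped at the position I expected for fully home.
- **Rider, housings and bushing:** they look where they were. I checked this by eye in the pictures and did not measure every one again at the end.

**What disagreed**
- **Finger length:** the shut fingers end about 22 mm behind the TCP, not 8 mm ahead as stated. My first brake push therefore passed over the knob without touching it, so I went 22 mm lower and repeated it.
- **Network angles:** the networks' pointer and rider angles scattered by 1–3°, so I judged the alignment from zoomed pictures instead.

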